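# Sort practice nails, clip the good ones into the lamp drawer and start the lamp

## Robot

A 6-joint arm with a two-finger parallel gripper is mounted at the origin on the work surface. World frame = base frame: x ahead of the robot, y to its left, z up, the work surface at z = 0. Lengths are in m, angles in degrees, forces in N, time in s.
With the tool pointing down it reaches from about 0.4 to 0.825 m from the base axis. Payload 7 kg.
Tool frame: the origin (TCP) lies between the finger pads; the fingertips stand 25 mm ahead of it and the grasp point (between the pads) lies 6 mm ahead of it; z points along the fingers, y is the line along which they close (so a half turn about z gives the same grasp; the last joint's range is limited). The gripper opens to 88 mm and grips with 3 to 60 N. Pads are 19 mm wide; open, the fingers measure 130 mm over their backs; the gripper's body (78 mm by 193 mm) begins 47 mm behind the grasp point.
Start: joints at [82.684, 20.546, 0.682, 0, -70.136, -16.507], TCP at [0.273, 0.617, 0.252] pointing down, gripper open.
Joint ranges: [-176.03, 176.03], [-82.01, 121.73], [-58.28, 71.71], [-173.87, 95.51], [-174.79, -0.11], [-173.66, 173.66]. Speed limits (degrees/s): [136.94, 136.94, 172.46, 180, 180, 180].

## Interface

Orientations are given as [roll, pitch, yaw] about the fixed x, y, z axes, in that order (R = Rz(yaw) Ry(pitch) Rx(roll)).
In Python, from plant import r gives the robot as it stands.
- The arm moves only by the shell command python3 -m crank 'ROWS' [FORCE]. ROWS is JSON, a list of rows, each a list of 3 entries, a list of its own where there are three numbers: the turn, a rotation vector about the tool's x, y, z in degrees, then the shift along the tool's x, y, z in cm, then the closure, from -1 (fully open) to 1 (shut). In form: [[[wx, wy, wz], [dx, dy, dz], fingers], ...]. A call has 1 to 8 rows; each row shifts and turns the commanded pose from where the row before left it, along the tool's axes as they then stand; what a row does not reach is not made up. A row lasts 1/10 s, in which the tool goes at most 50 mm and 8.59 degrees, less where a joint would pass 70% of its speed; a pose out of reach is approached as far as the arm can. A call with a gripper value outside its range is refused whole. The fingers move at their own pace and stop on an object; FORCE is the grip in N (left out, the last holds). Time passes only in rows, so rows that do not move let the fingers close. It gives the time, the measured TCP pose, the force, the opening and the grip force at its end, in the units of the state.
- r.get_state(): the state, without advancing time (a new reading comes with each control period).
- r.capture(name): name is "side" or "top" or "wrist"; returns a dict with "color" (400x640x3 uint8, red, green, blue), "range_z" (400x640 float32, m along the optical axis (not along the pixel's ray), 0 where there is no reading), "intrinsics" (3x3 intrinsics, pixels), "world_from_camera" (4x4, takes a point from camera to world coordinates); the wrist camera has in their place "hand_eye" (4x4, takes a point from camera to tool coordinates, whose origin is the TCP and whose axes are the flange's). Camera axes: x right, y down, z forward; pixel columns grow to the right and rows downward; lengths in m; the calibration is good to about 2 mm. A picture is of the moment at which its call begins: read the wrist's pose just before it.
- r.close_job(): hands the job in; it is judged then, once.
The state is a dict: "time_s": time; "joints": joint angles; "qd": joint speeds; "joint_torque": joint torques, N m; "tcp_pos": TCP position; "eef_rot": TCP orientation; "contact_force": force on the tool from outside, world axes, zero at the start; "moment": the same for the moment, N m; "gripper_width": finger opening in m; "gripper_force": force on a finger pad.
Only numpy, scipy, OpenCV 4.12 (cv2) and the standard library are available. Lean on these libraries where they do the work, as an engineer would, in place of code of your own. Each camera call takes 0.05 s, during which the arm holds its last target. There are 200 camera calls.

## Task

Pull the lamp's half-shut drawer fully out, then sort the practice-nail sticks lying on the oval tray: put every stick that carries the crosspiece reject mark on its tail into the grey bin, and snap every plain one down into a spring clip of the drawer, any clip, either way round. When all are sorted, push the drawer fully home into the lamp and then press the lamp's button right down and let it go. Leave the polish bottles, the pusher and the glass file where they are.

Things in the scene. Friction and masses are not known exactly. Their poses are not given: they have to be found in the camera images.
- good1: Unmarked dark wooden nail-practice stick; origin at its centre, x along it. Grip block 36 long, 14 x 14 mm; each side a round neck 12 thick (18 to 47 mm from centre); at +x a nail tip (to 69 mm, 13 wide, 4 thick); at -x a square tail 14 x 14 (to 57 mm). 25 g. Lies with its centre 7 mm up. No crosspiece: keep it. May be absent.
- good2: Unmarked dark wooden nail-practice stick; origin at its centre, x along it. Grip block 36 long, 14 x 14 mm; each side a round neck 12 thick (18 to 47 mm from centre); at +x a nail tip (to 69 mm, 13 wide, 4 thick); at -x a square tail 14 x 14 (to 57 mm). 25 g. Lies with its centre 7 mm up. No crosspiece: keep it. May be absent.
- good3: Unmarked dark wooden nail-practice stick; origin at its centre, x along it. Grip block 36 long, 14 x 14 mm; each side a round neck 12 thick (18 to 47 mm from centre); at +x a nail tip (to 69 mm, 13 wide, 4 thick); at -x a square tail 14 x 14 (to 57 mm). 25 g. Lies with its centre 7 mm up. No crosspiece: keep it. May be absent.
- good4: Unmarked dark wooden nail-practice stick; origin at its centre, x along it. Grip block 36 long, 14 x 14 mm; each side a round neck 12 thick (18 to 47 mm from centre); at +x a nail tip (to 69 mm, 13 wide, 4 thick); at -x a square tail 14 x 14 (to 57 mm). 25 g. Lies with its centre 7 mm up. No crosspiece: keep it. May be absent.
- reject1: Marked reject: a stick just like good1 (same origin, axes and sizes), but its tail carries the reject mark, a crosspiece 36 mm wide across the stick (along y), 9 long and 10 high, flush with the underside, centred 52 mm from the centre towards -x: a T seen from above. To be thrown out. May be absent.
- reject2: Marked reject: a stick just like good1 (same origin, axes and sizes), but its tail carries the reject mark, a crosspiece 36 mm wide across the stick (along y), 9 long and 10 high, flush with the underside, centred 52 mm from the centre towards -x: a T seen from above. To be thrown out. May be absent.
- tray: Flat oval white plastic tray, fixed, 170 (x) x 330 (y) mm, 3 mm thick, no rim; origin at the centre of its underside. The sticks start on it, side by side along its y, each roughly along its x, about 50 mm apart.
- bin: Open grey plastic reject bin, fixed to the sill, 190 (x) x 140 (y) x 55 (z) mm outside, walls and floor 4 mm; origin at the centre of its underside.
- lamp: Pink UV nail lamp, fixed, 250 wide (its x), 190 deep (its y), 98 mm tall; origin on the sill under the middle of its front edge, +y points into the mouth. The mouth is 206 wide and 60 mm high; the drawer runs in and out of it along y.
- drawer (a joint): Slide of the lamp's drawer: 0 = pulled fully out, 0.18 m = fully home in the lamp (end stop). Grows along the lamp's +y. Slides with about 2.5 N and stays where it is left. It starts 0.06 to 0.11 m in.
- drawer_handle (a point): Top middle of the outer (-y) face of the drawer's upright push plate: 90 wide (lamp's x), 8 thick (y), top 45 mm above the sill; moves with the drawer. Pushed to the lamp's +y it shuts the drawer. When home it stands 36 mm in front of the lamp. Behind it (+y) 40 mm of the drawer's floor is free; pull it out by hooking or pinching the plate.
- clip1 (a point): Clip place 1 of 4, 44 mm apart along the lamp's x: where a snapped-in stick's centre lies, 26 mm above the sill, stick along the point's y, up to 10 mm off along y. Two pairs of spring lips, 28 to 37 mm either side, open upwards (tops 36 mm up, 7 mm gap); press both necks straight down between them (5 to 12 N) onto ledges 20 mm up. Room for fingers between the pairs down to 6 mm.
- clip2 (a point): Clip place 2 of 4, 44 mm apart along the lamp's x: where a snapped-in stick's centre lies, 26 mm above the sill, stick along the point's y, up to 10 mm off along y. Lips as at clip1.
- clip3 (a point): Clip place 3 of 4, 44 mm apart along the lamp's x: where a snapped-in stick's centre lies, 26 mm above the sill, stick along the point's y, up to 10 mm off along y. Lips as at clip1.
- clip4 (a point): Clip place 4 of 4, 44 mm apart along the lamp's x: where a snapped-in stick's centre lies, 26 mm above the sill, stick along the point's y, up to 10 mm off along y. Lips as at clip1.
- lamp_button (a joint): Round press button on the lamp's roof, 28 mm across, near the front: 0 = up, 0.006 m = fully down (5 N), springs back.
- lamp_button_top (a point): Centre of the button's top face; press straight down.
- bottle1: Square polish bottle with black cap, 30 x 30 x 72 mm, upright; origin under its base. Bystander.
- bottle2: The same kind of polish bottle. Bystander.
- pusher: Steel cuticle pusher, 130 mm long, 8 thick, lying on the sill; origin under its middle. Bystander.
- file: Glass nail file, 130 x 12 x 4 mm, lying on the sill; origin under its middle. Bystander.
Things that resemble listed ones, but are neither listed nor needed, are in the scene too. What is shaped like the good2 but blue or yellow is not meant.

How it is judged (in metres and radians):
On the way, in this order (a step that is already met when the one before it is completed fails the run):
1. the drawer is pulled fully out (value of joint drawer below 0.012 m), for 0.2 s.
2. every plain stick is snapped into a clip and every marked stick is in the bin, with the drawer still out (y of good1 in the frame of clip1 between -0.014 and 0.014 m and z of good1 in the frame of clip1 between -0.004 and 0.0035 m and angle between the x axis of each of good1, good2, good3, good4 and the y axis of clip1, either way round below 0.12 rad and (x of good1 in the frame of clip1 between -0.004 and 0.004 m or x of good1 in the frame of clip2 between -0.004 and 0.004 m or x of good1 in the frame of clip3 between -0.004 and 0.004 m or x of good1 in the frame of clip4 between -0.004 and 0.004 m) and y of good2 in the frame of clip1 between -0.014 and 0.014 m and z of good2 in the frame of clip1 between -0.004 and 0.0035 m and (x of good2 in the frame of clip1 between -0.004 and 0.004 m or x of good2 in the frame of clip2 between -0.004 and 0.004 m or x of good2 in the frame of clip3 between -0.004 and 0.004 m or x of good2 in the frame of clip4 between -0.004 and 0.004 m) and y of good3 in the frame of clip1 between -0.014 and 0.014 m and z of good3 in the frame of clip1 between -0.004 and 0.0035 m and (x of good3 in the frame of clip1 between -0.004 and 0.004 m or x of good3 in the frame of clip2 between -0.004 and 0.004 m or x of good3 in the frame of clip3 between -0.004 and 0.004 m or x of good3 in the frame of clip4 between -0.004 and 0.004 m) and y of good4 in the frame of clip1 between -0.014 and 0.014 m and z of good4 in the frame of clip1 between -0.004 and 0.0035 m and (x of good4 in the frame of clip1 between -0.004 and 0.004 m or x of good4 in the frame of clip2 between -0.004 and 0.004 m or x of good4 in the frame of clip3 between -0.004 and 0.004 m or x of good4 in the frame of clip4 between -0.004 and 0.004 m) and x of reject1 in the frame of bin between -0.093 and 0.093 m and y of reject1 in the frame of bin between -0.068 and 0.068 m and height (world z) of each of reject1, reject2 below 0.045 m and x of reject2 in the frame of bin between -0.093 and 0.093 m and y of reject2 in the frame of bin between -0.068 and 0.068 m and value of joint drawer below 0.06 m), for 0.2 s.
3. the loaded drawer is pushed fully home (y of good1 in the frame of clip1 between -0.014 and 0.014 m and z of good1 in the frame of clip1 between -0.004 and 0.0035 m and angle between the x axis of each of good1, good2, good3, good4 and the y axis of clip1, either way round below 0.12 rad and (x of good1 in the frame of clip1 between -0.004 and 0.004 m or x of good1 in the frame of clip2 between -0.004 and 0.004 m or x of good1 in the frame of clip3 between -0.004 and 0.004 m or x of good1 in the frame of clip4 between -0.004 and 0.004 m) and y of good2 in the frame of clip1 between -0.014 and 0.014 m and z of good2 in the frame of clip1 between -0.004 and 0.0035 m and (x of good2 in the frame of clip1 between -0.004 and 0.004 m or x of good2 in the frame of clip2 between -0.004 and 0.004 m or x of good2 in the frame of clip3 between -0.004 and 0.004 m or x of good2 in the frame of clip4 between -0.004 and 0.004 m) and y of good3 in the frame of clip1 between -0.014 and 0.014 m and z of good3 in the frame of clip1 between -0.004 and 0.0035 m and (x of good3 in the frame of clip1 between -0.004 and 0.004 m or x of good3 in the frame of clip2 between -0.004 and 0.004 m or x of good3 in the frame of clip3 between -0.004 and 0.004 m or x of good3 in the frame of clip4 between -0.004 and 0.004 m) and y of good4 in the frame of clip1 between -0.014 and 0.014 m and z of good4 in the frame of clip1 between -0.004 and 0.0035 m and (x of good4 in the frame of clip1 between -0.004 and 0.004 m or x of good4 in the frame of clip2 between -0.004 and 0.004 m or x of good4 in the frame of clip3 between -0.004 and 0.004 m or x of good4 in the frame of clip4 between -0.004 and 0.004 m) and x of reject1 in the frame of bin between -0.093 and 0.093 m and y of reject1 in the frame of bin between -0.068 and 0.068 m and height (world z) of each of reject1, reject2 below 0.045 m and x of reject2 in the frame of bin between -0.093 and 0.093 m and y of reject2 in the frame of bin between -0.068 and 0.068 m and value of joint drawer above 0.174 m), for 0.2 s.
4. the lamp's button is pressed right down (value of joint lamp_button above 0.0045 m), for 0.05 s.
At the end, for the whole second after the job is handed in: Every plain stick present lies in a clip (centre within 4 mm across, 14 mm along and 4 mm in height of a clip place, in line within 0.12 rad), every marked stick present lies in the bin, the drawer is within 6 mm of fully home, the button has been pressed and let go, and the sticks are at rest (all of step 3 and linear speed of each of good1, good2, good3, good4, reject1, reject2 below 0.03 m/s and value of joint lamp_button below 0.002 m); the robot touches nothing.
It fails at once if a bottle, the pusher or the file is knocked more than 30 mm from its place (distance of any of bottle1, bottle2, pusher, file from where it was at the start of the episode above 0.03 m).
It fails at once if a polish bottle is tipped over (angle between any of bottle1, bottle2's own z axis and vertical above 0.5 rad).
Of good1, good2, good3, good4 only 3 to 4 are there at a start; the rules pass over those that are not, and their reading is None.
Of reject1, reject2 only 1 to 2 are there at a start; the rules pass over those that are not, and their reading is None.
At some moment in a run one of good1, good2, good3, good4, reject1, reject2 may be knocked a few centimetres aside while the robot is not near it.
Once in a run the grip may slacken for a moment while it holds something.
It also fails if it takes over 210 s, if anything falls off the work surface, if the arm or the gripper's body presses on something with over 40 N, if the wrist force passes 120 N, or if a joint passes its speed limit or range.

## Working session

There is one attempt and no reset: what is moved stays moved. The work goes in short steps, Python scripts to look and compute and a shell command to move; the robot and the scene stay as the last step left them, time stands still between calls to the robot, and variables do not carry over. Pictures are saved under pics/ and viewed, at most 14 in all, crops included, and the job is handed in when it is done.

```bash
mkdir -p pics; ls; cat > h.py <<'E'
import numpy as np, cv2
from plant import r
from scipy.spatial.transform import Rotation as R
def snap(name,fn=None):
    s=r.get_state(); c=r.capture(name)
    if name=='wrist':
        T=np.eye(4);T[:3,:3]=R.from_euler('xyz',s['eef_rot'],degrees=True).as_matrix();T[:3,3]=s['tcp_pos']
        c['T']=T@np.array(c['hand_eye'])
    else: c['T']=np.array(c['world_from_camera'])
    c['K']=np.array(c['intrinsics'])
    if fn: cv2.imwrite('pics/'+fn,c['color'][:,:,::-1])
    return c
def cloud(c):
    K=c['K'];z=c['range_z'];v,u=np.mgrid[:400,:640]
    P=np.stack([(u-K[0,2])/K[0,0]*z,(v-K[1,2])/K[1,1]*z,z],-1)
    W=P@c['T'][:3,:3].T+c['T'][:3,3]; W[z==0]=np.nan
    return W
def ray(c,u,v,h):
    K=c['K'];d=c['T'][:3,:3]@np.array([(u-K[0,2])/K[0,0],(v-K[1,2])/K[1,1],1]);o=c['T'][:3,3]
    return o+d*(h-o[2])/d[2]
def tool(p):
    "vector from TCP to world p in tool axes, cm"
    s=r.get_state();return R.from_euler('xyz',s['eef_rot'],degrees=True).inv().apply(np.array(p)-s['tcp_pos'])*100
E
python3 - <<'E'
from h import *
s=r.get_state();print(s)
for n in('top','side'):
    c=snap(n,n+'0.png'); np.savez(n+'0.npz',**{k:c[k] for k in('color','range_z','K','T')});print(c['K'],c['T'])
E
```

```text
pics
{'time_s': 0.0, 'joints': array([ 8.26835500e+01,  2.05913471e+01,  6.34074548e-01, -2.18099914e-02,
       -7.01361306e+01, -1.65049317e+01]), 'qd': array([-0.04628439,  0.11579174, -0.07428554,  0.0091352 ,  0.02717891,
       -0.01334635]), 'joint_torque': array([-1.30442904e-04, -5.82711482e+01,  2.93071997e+01,  6.99741215e+00,
        7.00251694e-03, -1.57603299e-04]), 'tcp_pos': array([0.27247518, 0.61706673, 0.25062062]), 'eef_rot': array([ 1.79904620e+02, -6.88045853e-03, -2.38288034e+01]), 'contact_force': array([ 0.38916232, -1.09253343, -0.37178261]), 'moment': array([ 0.02497031, -0.02908678, -0.0418261 ]), 'gripper_force': 0.0, 'gripper_width': 0.08763102466290346}
[[388.41239668   0.         317.6491992 ]
 [  0.         388.41239668 201.2363478 ]
 [  0.           0.           1.        ]] [[-0.12058639 -0.96975865  0.21219587  0.33205774]
 [-0.99270074  0.11736014 -0.02778185 -0.08685216]
 [ 0.00203835 -0.21399711 -0.97683217  1.16345121]
 [ 0.          0.          0.          1.        ]]
[[386.36777447   0.         315.30926435]
 [  0.         386.36777447 196.02002971]
 [  0.           0.           1.        ]] [[-0.79095136 -0.41550154  0.44917082  0.0272606 ]
 [-0.61152898  0.56162223 -0.55732645  0.5171468 ]
 [-0.02069431 -0.71549909 -0.6983071   0.91325633]
 [ 0.          0.          0.          1.        ]]
```

View pics/top0.png

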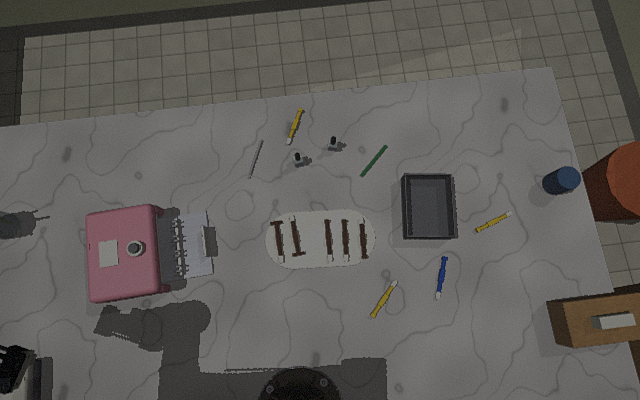

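View pics/side0.png

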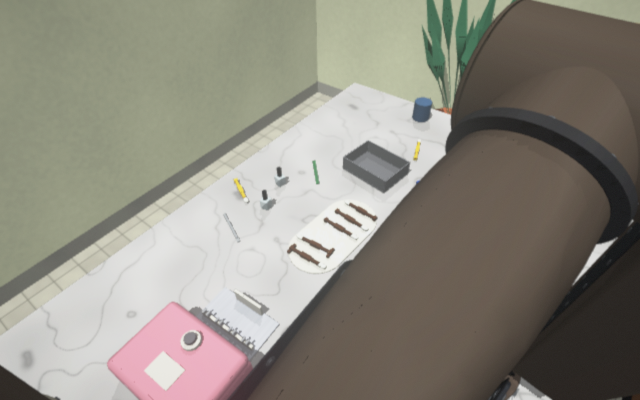

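The top view shows the lamp at (125,255) with its button at (136,249), the drawer plate near (208,241), and the tray at (320,240). Two T-marked sticks lie at u≈279 and 296, and three plain ones at u≈328, 345 and 363. The bin is at (429,206). Next I'll measure these.

```bash
cat > meas.py <<'E'
from h import *
def sticks(c,h=.012):
    hsv=cv2.cvtColor(c['color'],cv2.COLOR_RGB2HSV)
    W=cloud(c)
    m=((hsv[...,1]>90)&((hsv[...,0]<14)|(hsv[...,0]>172))&(hsv[...,2]<130)&(W[...,2]<.06)).astype(np.uint8)
    n,l,st,ce=cv2.connectedComponentsWithStats(m)
    out=[]
    for i in range(1,n):
        if st[i,4]<25: continue
        v,u=np.nonzero(l==i)
        P=np.array([ray(c,a,b,h) for a,b in zip(u,v)])[:,:2]
        (cx,cy),wh,a=cv2.minAreaRect(P.astype(np.float32)*1000)
        d,_,_,_=np.linalg.svd((P-P.mean(0)).T,full_matrices=False); ax=d[:,0]*np.sign(d[0,0])
        t=(P-P.mean(0))@ax; w=(P-P.mean(0))@np.array([-ax[1],ax[0]])
        # width profile along x axis
        mid=(t.max()+t.min())/2
        out.append((st[i,4],ce[i].round(0),P.mean(0).round(4),np.degrees(np.arctan2(ax[1],ax[0])).round(1),'len',(t.max()-t.min()).round(3),'wid',(w.max()-w.min()).round(3),'midpt',(P.mean(0)+ax*mid).round(4)))
    return out
if __name__=='__main__':
    f=np.load('top0.npz');c={k:f[k] for k in f}
    for s in sticks(c): print(*s)
    W=cloud(c);hsv=cv2.cvtColor(c['color'],cv2.COLOR_RGB2HSV)
    pk=(hsv[...,0]>160)&(hsv[...,1]>60)&(hsv[...,2]>150)&(W[...,2]>.085)
    P=W[pk];print('lamp',np.median(P[:,2]),cv2.minAreaRect((P[:,:2]*1000).astype(np.float32)),cv2.boxPoints(cv2.minAreaRect((P[:,:2]*1000).astype(np.float32))))
    print('button',[W[v,u].round(4) for v,u in((249,136),(248,134),(250,138))], [ray(c,136,249,z).round(3) for z in(.1,.11)])
    # plate: points with z .035-.055 near drawer
    m=(W[...,2]>.036)&(W[...,2]<.055); m[:,:195]=0;m[:,222:]=0;m[:215]=0;m[275:]=0
    P=W[m];print('plate',len(P),P.mean(0),cv2.boxPoints(cv2.minAreaRect((P[:,:2]*1000).astype(np.float32))))
    m=(W[...,2]>.045)&(W[...,2]<.065); m[:,:395]=0;m[:,470:]=0;m[:165]=0;m[245:]=0
    P=W[m];print('bin',len(P),cv2.boxPoints(cv2.minAreaRect((P[:,:2]*1000).astype(np.float32))))
    m=(W[...,2]>.05); m[:,:280]=0;m[:,345:]=0;m[:130]=0;m[175:]=0
    print('bottles',[W[p[0],p[1]].round(3) for p in np.argwhere(m)[::6]])
    cv2.imwrite('pics/crop0.png',cv2.resize(c['color'][190:310,80:380,::-1],None,fx=2.66,fy=2.66,interpolation=cv2.INTER_CUBIC))
E
python3 meas.py
```

```text
Traceback (most recent call last):
  File "meas.py", line 21, in <module>
    for s in sticks(c): print(*s)
             ~~~~~~^^^
  File "meas.py", line 13, in sticks
    d,_,_,_=np.linalg.svd((P-P.mean(0)).T,full_matrices=False); ax=d[:,0]*np.sign(d[0,0])
    ^^^^^^^
ValueError: not enough values to unpack (expected 4, got 3)
```

```bash
sed -i 's/d,_,_,_=/d,_,_=/' meas.py; python3 meas.py
```

```text
3354 [616. 184.] [ 0.5279 -1.0353] -33.6 len 0.305 wid 0.199 midpt [ 0.5395 -1.043 ]
96 [296. 240.] [ 0.473  -0.0402] 4.3 len 0.102 wid 0.031 midpt [ 0.4803 -0.0397]
82 [328. 233.] [ 0.4822 -0.1374] -1.5 len 0.082 wid 0.011 midpt [ 0.4812 -0.1374]
64 [344. 233.] [ 0.4754 -0.1867] -5.2 len 0.075 wid 0.012 midpt [ 0.4782 -0.187 ]
92 [363. 241.] [ 0.4456 -0.2374] -4.1 len 0.099 wid 0.012 midpt [ 0.448  -0.2376]
69 [278. 241.] [0.4774 0.0111] 2.4 len 0.079 wid 0.01 midpt [0.4765 0.0111]
lamp nan ((0.0, 0.0), (0.0, 0.0), 0.0) [[0. 0.]
 [0. 0.]
 [0. 0.]
 [0. 0.]]
button [array([0.4877, 0.3832, 0.1167]), array([0.4902, 0.3859, 0.1224]), array([0.4857, 0.3818, 0.108 ])] [array([0.49 , 0.391, 0.1  ]), array([0.489, 0.386, 0.11 ])]
plate 107 [0.49821171 0.22192766 0.04413528] [[454.82568 225.66164]
 [455.35205 216.11034]
 [542.6135  220.91942]
 [542.08716 230.47072]]
bin 456 [[ 420.6078  -498.20233]
 [ 608.4724  -522.15424]
 [ 626.4059  -381.4947 ]
 [ 438.54126 -357.5428 ]]
bottles [array([ 0.762, -0.187,  0.072]), array([ 0.756, -0.184,  0.071]), array([ 0.752, -0.186,  0.072]), array([ 0.749, -0.189,  0.071]), array([ 0.749, -0.192,  0.063]), array([ 0.748, -0.18 ,  0.052]), array([ 0.721, -0.075,  0.072]), array([ 0.718, -0.08 ,  0.07 ]), array([ 0.714, -0.068,  0.069]), array([ 0.71 , -0.071,  0.07 ]), array([ 0.709, -0.073,  0.064])]
  return _methods._mean(a, axis=axis, dtype=dtype,
  ret = ret.dtype.type(ret / rcount)
```

View pics/crop0.png

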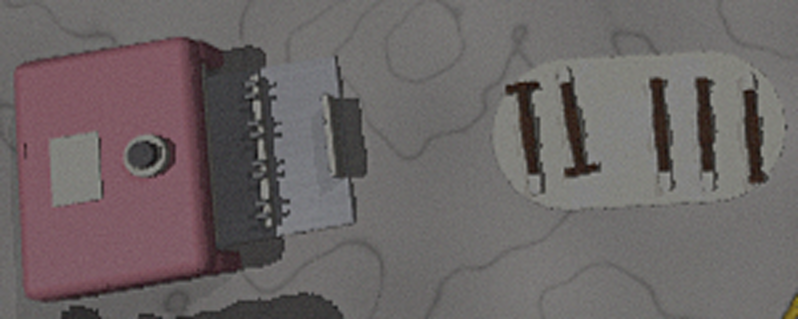

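Two rejects (u=279 and 296) and three plain sticks. I'll move above the drawer for a wrist view.

```bash
python3 -m crank '[[[0,0,0],[4,2.2,0],-1],[[0,0,0],[4,2.2,0],-1],[[0,0,0],[4,2.2,0],-1],[[0,0,0],[4,2.2,0],-1],[[0,0,0],[4,2.2,0],-1],[[0,0,0],[4,2.2,0],-1],[[0,0,0],[4,2.2,0],-1],[[0,0,0],[4,2.2,0],-1]]'
python3 -m crank '[[[0,0,-8],[0,0,0],0.3],[[0,0,-8],[0,0,0],0.3],[[0,0,-8],[0,0,0],0.3],[[0,0,0],[0,0,0],0.3],[[0,0,0],[0,0,0],0.3]]'
python3 - <<'E'
from h import *
s=r.get_state();print(s['joints'].round(1),s['tcp_pos'],s['eef_rot'],s['qd'].round(1))
c=snap('wrist','w1.png');print(np.array(c['hand_eye']).round(3))
np.savez('w1.npz',**{k:c[k] for k in('color','range_z','K','T')})
E
```

```text
time_s: 0.9
tcp_pos: [0.495, 0.3255, 0.2514]
eef_rot: [180.0, 0.0, -23.8]
contact_force: [0.6, 0.7, -0.6]
gripper_width: 0.0878
gripper_force: 0.0
time_s: 1.4
tcp_pos: [0.4942, 0.3271, 0.2513]
eef_rot: [180.0, 0.0, -0.1]
contact_force: [-0.9, -0.5, 0.5]
gripper_width: 0.053
gripper_force: 0.0
[ 52.4  12.9 -10.1  -0.  -67.1  37.6] [0.49416452 0.32712816 0.25128322] [ 1.79979632e+02  2.32349992e-02 -5.89815021e-02] [ 0.2  0.1  0.1  0.1  0.  -0.3]
[[-0.001 -0.953 -0.303  0.084]
 [ 1.    -0.001 -0.     0.   ]
 [-0.    -0.303  0.953 -0.134]
 [ 0.     0.     0.     1.   ]]
```

View pics/w1.png

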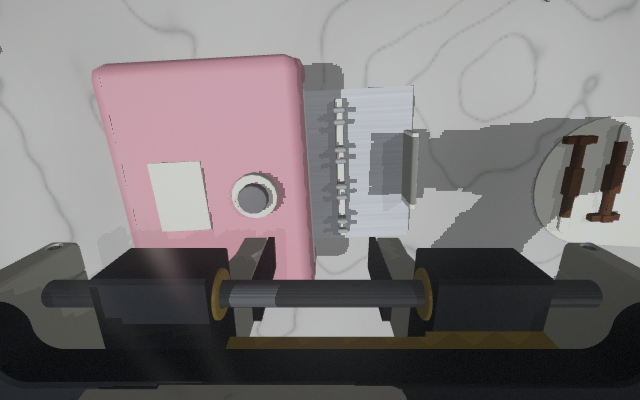

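The wrist view shows the plate edge at about (413,168), the lips at about (342,165) and the button at (254,197).

```bash
python3 - <<'E'
from h import *
f=np.load('w1.npz');c={k:f[k] for k in f};W=cloud(c)
np.set_printoptions(precision=1,suppress=True)
def box(m,n):
    P=W[m];a=cv2.minAreaRect((P[:,:2]*1000).astype(np.float32));print(n,len(P),(P.mean(0)*1000),np.array(cv2.boxPoints(a)).tolist())
v,u=np.mgrid[:400,:640]
box((W[...,2]>.040)&(W[...,2]<.05)&(u>390)&(u<430)&(v<230),'plate')
box((W[...,2]>.031)&(W[...,2]<.04)&(u>325)&(u<362)&(v<235)&(v>90),'lips')
box((W[...,2]>.104)&(W[...,2]<.125)&(u>225)&(u<280)&(v<215)&(v>165),'button+ring')
g=np.abs(c['color'].astype(int).ptp(-1) if hasattr(c['color'],'ptp') else np.ptp(c['color'].astype(int),-1))
m=(g<25)&(c['color'].mean(-1)<150)&(u>235)&(u<272)&(v>180)&(v<215);print('but',m.sum(),W[m].mean(0)*1000,np.median(W[m][:,2]))
# lamp front edge: pink max u per row
for vv in range(70,240,20):
    uu=np.nonzero((g[vv]>40)&(u[vv]<330)&(c['color'][vv,:,0]>120))[0].max();print(vv,uu,W[vv,uu-4]*1000)
E
```

```text
plate 613 [502.5 222.4  45. ] [[455.4400329589844, 224.1272735595703], [455.8162536621094, 215.4138641357422], [545.4886474609375, 219.28538513183594], [545.1124267578125, 227.99879455566406]]
lips 460 [501.6 304.1  35.3] [[421.39276123046875, 306.99407958984375], [422.05908203125, 293.31219482421875], [572.2272338867188, 300.62554931640625], [571.5609130859375, 314.30743408203125]]
button+ring 1583 [495.6 388.6 114.7] [[474.066162109375, 368.89910888671875], [513.7866821289062, 368.4234619140625], [514.2959594726562, 410.94744873046875], [474.575439453125, 411.423095703125]]
but 842 [nan nan nan] nan
70 295 [603.9 353.1  96.3]
90 296 [587.4 352.7  96.3]
110 298 [570.2 351.5  95.2]
130 300 [552.2 350.3  93.8]
150 302 [533.8 348.8  95.2]
170 302 [514.5 349.3  95.8]
190 304 [494.6 347.8  96.2]
210 305 [473.2 347.3  95.2]
230 307 [451.7 345.7  96. ]
```

```bash
python3 -m crank '[[[0,0,0],[0.3,3.5,0],0.3],[[0,0,0],[0.3,3.5,0],0.3],[[0,0,0],[0,3.5,0],0.3],[[0,0,-2.7],[0,0,4.2],0.3],[[0,0,0],[0,0,4.2],0.3],[[0,0,0],[0,0,4.2],0.3],[[0,0,0],[0,0,2],0.3],[[0,0,0],[0,0,0],0.3]]' 15
```

```text
time_s: 2.25
tcp_pos: [0.4989, 0.2209, 0.1025]
eef_rot: [179.8, 0.3, 2.7]
contact_force: [-0.7, 0.2, -0.3]
gripper_width: 0.0306
gripper_force: 0.0
```

```bash
python3 -m crank '[[[0,0,0],[0,0,3],0.3],[[0,0,0],[0,0,2.9],0.3],[[0,0,0],[0,0,0],1],[[0,0,0],[0,0,0],1],[[0,0,0],[0,0,0],1],[[0,0,0],[0,0,0],1]]' 15
python3 -m crank '[[[0,0,0],[0,1.5,0],1],[[0,0,0],[0,1.5,0],1],[[0,0,0],[0,1.5,0],1],[[0,0,0],[0,1.5,0],1],[[0,0,0],[0,1,0],1],[[0,0,0],[0,1,0],1],[[0,0,0],[0,0,0],1]]'
```

```text
time_s: 2.85
tcp_pos: [0.5017, 0.2229, 0.0486]
eef_rot: [-179.9, -0.1, 2.9]
contact_force: [0.5, 0.0, 6.1]
gripper_width: 0.0077
gripper_force: 15.0
time_s: 3.55
tcp_pos: [0.5056, 0.1418, 0.0485]
eef_rot: [-179.9, -0.2, 2.9]
contact_force: [-0.4, -1.5, 7.0]
gripper_width: 0.0081
gripper_force: 15.0
```

```bash
python3 -m crank '[[[0,0,0],[0,0.7,-0.3],1],[[0,0,0],[0,0.7,0],1],[[0,0,0],[0,0,0],1]]'; python3 -m crank '[[[0,0,0],[0,0.5,0],1],[[0,0,0],[0,0.5,0],1],[[0,0,0],[0,0,0],1]]'
```

```text
time_s: 3.85
tcp_pos: [0.5058, 0.1278, 0.0498]
eef_rot: [-180.0, -0.1, 2.8]
contact_force: [4.3, -2.6, -9.7]
gripper_width: 0.0079
gripper_force: 15.0
time_s: 4.15
tcp_pos: [0.5063, 0.121, 0.0498]
eef_rot: [-179.7, -0.1, 2.8]
contact_force: [-4.1, 18.8, -9.5]
gripper_width: 0.008
gripper_force: 15.0
```

```bash
python3 -m crank '[[[0,0,0],[0,-0.4,0],0.3],[[0,0,0],[0,0,0],0.3],[[0,0,0],[0,0,-3],0.3],[[0,0,0],[0,0,-4.5],0.3],[[0,0,0],[-2,-4,-3],0.3],[[0,0,0],[-2,-4,-3],0.3],[[0,0,0],[-2,-2,-2],0.3],[[0,0,0],[0,0,0],0.3]]'
python3 - <<'E'
from h import *
c=snap('wrist','w2.png');np.savez('w2.npz',**{k:c[k] for k in('color','range_z','K','T')});print(r.get_state()['tcp_pos'])
E
```

```text
time_s: 4.95
tcp_pos: [0.4435, 0.2157, 0.204]
eef_rot: [-179.8, -0.3, 3.1]
contact_force: [-0.0, -0.2, 0.8]
gripper_width: 0.031
gripper_force: 0.0
[0.4435481  0.21453369 0.2022666 ]
```

View pics/w2.png

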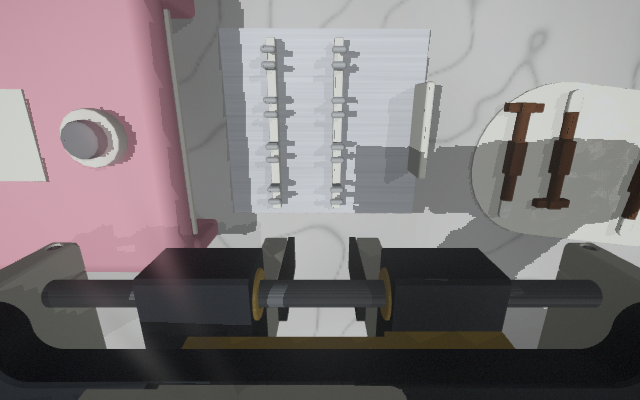

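The drawer is fully out. There are two lip rows at u≈270 and 338, with four pairs each between v≈48 and v≈202. The T-marked sticks are at (520,150) and (562,145).

```bash
python3 - <<'E'
from h import *
f=np.load('w2.npz');c={k:f[k] for k in f};W=cloud(c);np.set_printoptions(precision=1,suppress=True)
v,u=np.mgrid[:400,:640]
m=(W[...,2]>.030)&(W[...,2]<.042)&(u>250)&(u<355)&(v<215)
n,l,st,ce=cv2.connectedComponentsWithStats(m.astype(np.uint8))
for i in range(1,n):
    if st[i,4]>15: print(st[i],ce[i],W[l==i].mean(0)*1000)
m=(W[...,2]>.040)&(W[...,2]<.05)&(u>400)&(u<440)&(v<185)
P=W[m];a=cv2.minAreaRect((P[:,:2]*1000).astype(np.float32));print('plate',P.mean(0)*1000,a)
m=(W[...,2]>.1)&(W[...,2]<.13)&(u>55)&(u<130)&(v<165)&(v>105)
P=W[m];print('ring',P.mean(0)*1000,np.percentile(P[:,2],[5,50,95])*1000)
g=np.ptp(c['color'].astype(int),-1);b=(g<30)&(c['color'].mean(-1)<160)&m;b&=u<106
cu,cv=u[b].mean(),v[b].mean();print('button',b.sum(),cu,cv,np.nanmedian(W[b][:,2]),ray(c,cu,cv,.11),np.nanmean(W[b],0)*1000)
hit=[ray(c,a,b,.036)*1000 for a,b in((270,48),(270,64),(270,100),(272,114),(274,146),(274,158),(277,187),(277,203),(338,45),(338,65),(338,100),(338,114),(337,146),(338,158),(336,187),(336,202))];print(np.array(hit))
E
```

```text
[260  45  16   8 110] [267.5  48.6] [570.5 271.1  35.4]
[332  46  15   7  98] [339.1  49. ] [573.4 206.6  35.5]
[261  61  15   8 106] [268.1  64.5] [557.3 270.6  35.4]
[332  62  15   8  99] [339.  65.] [560.2 205.8  35.5]
[263  97  15   7  92] [269.8  99.9] [526.5 269.   35.4]
[331  97  15   7  92] [338.1 100. ] [529.8 204.6  35.5]
[264 111  14   7  90] [270.5 113.9] [513.7 268.3  35.4]
[331 111  15   7  86] [337.8 114.2] [516.8 204.   35.6]
[265 143  14   7  86] [271.8 146.1] [483.1 267.   35.4]
[331 143  14   7  86] [337.2 146.2] [486.4 202.4  35.1]
[266 157  14   6  76] [272.5 159.4] [469.9 266.2  35.5]
[331 157  13   6  74] [337.  159.5] [473.2 201.8  35.5]
[268 185  13   7  81] [273.9 188.2] [439.9 264.8  34.8]
[330 186  14   7  84] [336.4 189. ] [442.5 200.4  35.2]
[268 198  13   6  68] [274.  200.7] [426.6 264.4  35.5]
[330 199  13   6  64] [336.2 201.1] [429.6 199.7  35.5]
plate [507.3 121.7  45. ] ((505.1279602050781, 120.85400390625), (88.96076202392578, 8.75398063659668), 3.08777117729187)
ring [494.4 384.2 113.8] [103.3 111.4 121.3]
button 1594 84.8594730238394 137.25407779171894 0.12008920797806304 [0.5 0.4 0.1] [494.3 386.8 118.4]
[[571.  268.8  36. ]
 [557.7 268.8  36. ]
 [526.4 268.7  36. ]
 [513.8 266.8  36. ]
 [483.4 264.7  36. ]
 [471.5 264.6  36. ]
 [441.7 261.4  36. ]
 [424.4 261.2  36. ]
 [576.6 207.9  36. ]
 [560.1 206.8  36. ]
 [529.8 204.7  36. ]
 [517.1 203.8  36. ]
 [486.7 202.7  36. ]
 [474.9 200.9  36. ]
 [444.9 200.9  36. ]
 [428.8 199.9  36. ]]
```

```bash
cat > look.py <<'E'
from h import *
import sys
np.set_printoptions(precision=1,suppress=True)
def look(fn):
    s=r.get_state();c=snap('wrist',fn);W=cloud(c)
    hsv=cv2.cvtColor(c['color'],cv2.COLOR_RGB2HSV)
    br=((hsv[...,1]>70)&((hsv[...,0]<16)|(hsv[...,0]>172))&(hsv[...,2]<140)&(W[...,2]<.06))
    v,u=np.mgrid[:400,:640]
    hi=(W[...,2]>.0065)&(W[...,2]<.04)&(v<240)
    n,l,st,ce=cv2.connectedComponentsWithStats((br&(v<240)).astype(np.uint8))
    print('tcp',s['tcp_pos']*1000,s['eef_rot'],'t',s['time_s'])
    for i in range(1,n):
        if st[i,4]<150: continue
        P=W[(l==i)&(W[...,2]>.005)][:,:2]*1000
        rc=cv2.minAreaRect(P.astype(np.float32))
        m0=P.mean(0);d=np.linalg.svd((P-m0).T,full_matrices=False)[0][:,0];d*=np.sign(d[0]);e=np.array([-d[1],d[0]])
        t=(P-m0)@d;w=(P-m0)@e
        lo,up=np.percentile(t,[.5,99.5]);wid=np.ptp(np.percentile(w,[.5,99.5]))
        core=np.abs(t-(lo+up)/2)<25
        m0=m0+e*np.median([w[core].min(),w[core].max()]); 
        Q=W[hi][:,:2]*1000-m0;k=(np.abs(Q@e)<9)&(np.abs(Q@d)<90);q=Q[k]@d
        dl,du=np.percentile(q,[.5,99.5])
        bm=(lo+up)/2;dm=(dl+du)/2;sg=np.sign(dm-bm)
        print('px',ce[i].round(),'ang %.1f'%np.degrees(np.arctan2(d[1],d[0])),'brown %.0f hi %.0f wid %.0f nail %+d'%(up-lo,du-dl,wid,sg),'CENTRE brown',m0+d*(bm+5*sg),'hi',m0+d*(dm-6*sg),'tool cm',tool(np.r_[(m0+d*(bm+5*sg))/1000,.03]))
if __name__=='__main__': look(sys.argv[1])
E
python3 -m crank '[[[0,0,1],[-0.8,4.6,-0.4],0.25],[[0,0,1],[-0.8,4.6,-0.4],0.25],[[0,0,1],[-0.8,4.6,-0.4],0.25],[[0,0,0],[-0.8,4.6,-0.4],0.25],[[0,0,0],[-0.8,4.6,-0.4],0.25],[[0,0,0],[-0.8,4.6,-0.4],0.25],[[0,0,0],[-0.8,4.6,-0.4],0.25],[[0,0,0],[0,0,0],0.25]]'
python3 look.py w3.png
```

```text
time_s: 5.8
tcp_pos: [0.3897, -0.1141, 0.228]
eef_rot: [180.0, 0.1, -0.5]
contact_force: [0.1, 0.9, -0.4]
gripper_width: 0.0332
gripper_force: 0.0
tcp [ 389.7 -114.1  228. ] [180.    0.1  -0.5] t 5.8
px [202.  82.] ang 4.4 brown 101 hi 123 wid 22 nail -1 CENTRE brown [481.8   9.6] hi [482.2   9.7] tool cm [  9.1 -12.3  19.8]
px [251.  96.] ang 1.8 brown 101 hi 124 wid 22 nail +1 CENTRE brown [484.9 -40.9] hi [483.9 -41. ] tool cm [ 9.4 -7.2 19.8]
px [342.  98.] ang -2.3 brown 101 hi 124 wid 13 nail -1 CENTRE brown [ 467.5 -137.3] hi [ 467.9 -137.4] tool cm [ 7.8  2.4 19.8]
px [389.  97.] ang -3.6 brown 100 hi 123 wid 13 nail -1 CENTRE brown [ 462.6 -186.9] hi [ 462.2 -186.9] tool cm [ 7.3  7.4 19.8]
px [433. 119.] ang -2.6 brown 102 hi 123 wid 14 nail +1 CENTRE brown [ 452.3 -238.5] hi [ 451.1 -238.5] tool cm [ 6.3 12.6 19.8]
```

View pics/w3.png

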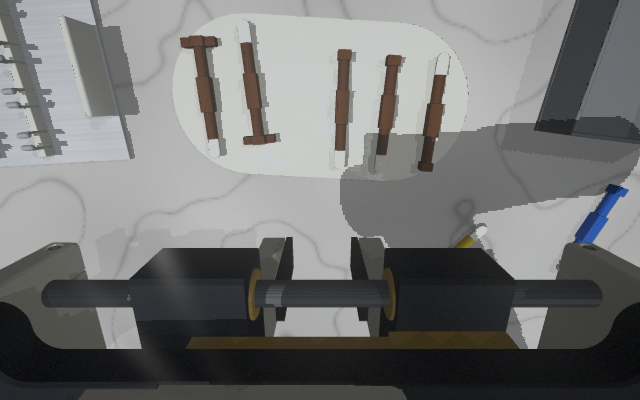

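The T-marked rejects are at u=202 and 251, and the plain sticks at u=342, 389 and 433. I'll take the first plain stick.

```bash
python3 -m crank '[[[0,0,1.8],[0,0,3],0.25],[[0,0,0],[4,1,3],0.25],[[0,0,0],[3.9,1,3],0.25],[[0,0,0],[0,0,4],0.25],[[0,0,0],[0,0,3],0.25],[[0,0,0],[0,0,0],0.25]]' 30; python3 -c "
from h import *
s=r.get_state();print(s['tcp_pos'],s['eef_rot'],tool([.4675,-.1373,.03]))"
```

```text
time_s: 6.45
tcp_pos: [0.466, -0.1314, 0.0646]
eef_rot: [179.9, 0.6, -2.0]
contact_force: [-0.0, -0.6, 0.3]
gripper_width: 0.0327
gripper_force: 0.0
[ 0.46596337 -0.13142609  0.0646197 ] [179.94160234   0.55551172  -1.95396319] [0.20715864 0.57828334 3.46071538]
```

```bash
python3 -m crank '[[[0,0,0],[0.2,0.6,0.5],0.25],[[0,0,0],[0,0,1.5],0.25],[[0,0,0],[0,0,1.4],0.25],[[0,0,0],[0,0,0],0.25],[[0,0,0],[0,0,0],1],[[0,0,0],[0,0,0],1],[[0,0,0],[0,0,0],1],[[0,0,0],[0,0,0],1]]' 30; python3 -c "
from h import *
s=r.get_state();print(s['tcp_pos'],s['eef_rot'],tool([.4675,-.1373,.03]))"
```

```text
time_s: 7.25
tcp_pos: [0.4719, -0.1374, 0.036]
eef_rot: [-180.0, -0.1, -1.9]
contact_force: [-0.9, 1.4, 6.9]
gripper_width: 0.0134
gripper_force: 30.0
[ 0.47188301 -0.13738551  0.03604983] [-1.79995156e+02 -1.07892214e-01 -1.90145309e+00] [-0.4394815  0.0060476  0.6041564]
```

```bash
python3 -m crank '[[[0,0,0],[0,0,-1],1],[[0,0,0],[0,0,-3],1],[[0,0,0],[0,0,-4],1],[[0,0,0],[0,0,-4],1],[[0,0,0],[0,0,-4],1],[[0,0,0],[0,0,0],1]]' 40; python3 -c "
from h import *
s=r.get_state();print(s['joints'],s['tcp_pos'],s['eef_rot'])
c=snap('side','s1.png');cv2.imwrite('pics/s1c.png',cv2.resize(c['color'][100:300,200:440,::-1],None,fx=2.5,fy=2.5))
c=snap('wrist','w4.png')"
```

```text
time_s: 7.85
tcp_pos: [0.4741, -0.1376, 0.2014]
eef_rot: [180.0, -0.6, -1.9]
contact_force: [0.5, -0.2, -0.5]
gripper_width: 0.0132
gripper_force: 40.0
[  6.74483041   5.37709712 -26.32391841   0.10953974 -57.71086497
  81.33274555] [ 0.47407163 -0.13764419  0.20142705] [179.99648599  -0.59540106  -1.86436577]
```

View pics/w4.png

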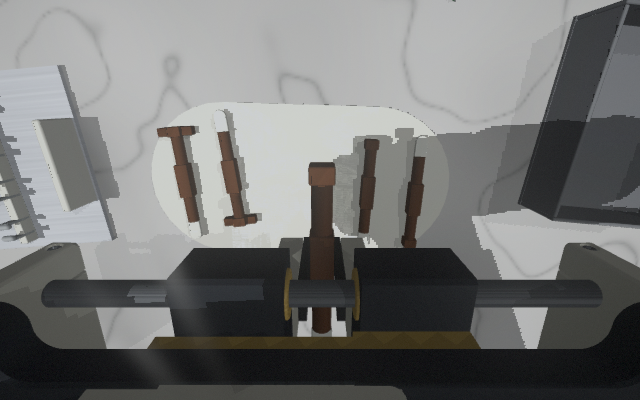

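The plain stick is held, with its tail at (321,170). I'll measure the in-hand pose while moving towards the drawer.

```bash
cat > held.py <<'E'
from h import *
np.set_printoptions(precision=1,suppress=True)
s=r.get_state();c=snap('wrist');W=cloud(c);hsv=cv2.cvtColor(c['color'],cv2.COLOR_RGB2HSV)
v,u=np.mgrid[:400,:640]
m=(hsv[...,1]>70)&((hsv[...,0]<16)|(hsv[...,0]>172))&(hsv[...,2]<150)&(W[...,2]>s['tcp_pos'][2]-.06)&(v<335)&(v>100)&(abs(u-320)<60)
A=np.linalg.inv(c['T']);X=np.array(c['hand_eye']);P=(W[m]@A[:3,:3].T+A[:3,3])@X[:3,:3].T+X[:3,3]; P*=1000
print('tool mm: n',len(P),'x range',P[:,0].min(),P[:,0].max())
for a in range(-60,80,10):
    k=(P[:,0]>=a)&(P[:,0]<a+10)
    if k.sum()>5: print(a,k.sum(),'y',P[k,1].min(),P[k,1].max(),'z top',np.percentile(P[k,2],20))
E
python3 held.py
```

```text
tool mm: n 2315 x range -51.912872311504906 52.12220868036169
-60 36 y -4.938305571409835 5.644438046251557 z top 19.727096924807036
-50 235 y -4.944058637993316 5.613591839207688 z top 19.414999967451262
-40 149 y -5.496586291952695 5.546301850293829 z top 19.441531690313695
-20 124 y -6.257661386931103 6.955773946168604 z top 18.02984914972361
-10 369 y -6.1750316146407815 6.937121969595041 z top 17.973803834186747
0 379 y -6.044606838155919 6.819509167279721 z top 18.00696298142794
10 277 y -5.928310480852797 6.734123160901776 z top 18.43014034485295
20 176 y -0.4055815356680194 5.658830056805114 z top 19.361294109115885
30 107 y -0.3786166644059616 5.572970828301843 z top 19.477595522193763
40 356 y -6.070851463397896 6.892029442830174 z top 18.029562073240413
50 107 y -5.939327438470127 6.838526972525776 z top 17.90530669837324
```

```bash
python3 -m crank '[[[0,0,0],[1,-4.68,0],1],[[0,0,0],[1,-4.68,0],1],[[0,0,0],[1,-4.68,0],1],[[0,0,0],[1,-4.68,0],1],[[0,0,0],[1,-4.68,0],1],[[0,0,0],[1,-4.68,0],1],[[0,0,0],[1,-4.68,0],1],[[0,0,0],[1,-4.68,0],1]]' 40;  python3 -m crank '[[[0,0,8.5],[0,0,0],1],[[0,0,8.5],[0,0,0],1],[[0,0,8.5],[0,0,0],1],[[0,0,8.5],[0,0,0],1],[[0,0,8.5],[0,0,0],1],[[0,0,8.5],[0,0,0],1],[[0,0,8.5],[0,0,0],1],[[0,0,8.5],[0,0,0],1]]'; python3 -m crank '[[[0,0,8.5],[0,0,0],1],[[0,0,8.5],[0,0,0],1],[[0,0,0],[0,0,0],1],[[0,0,0],[0,0,0],1]]'; python3 held.py; python3 -c "
from h import *
s=r.get_state();print(s['tcp_pos'],s['eef_rot'],tool([.566,.2339,.07]))"
```

```text
time_s: 8.8
tcp_pos: [0.563, 0.2356, 0.1933]
eef_rot: [179.9, 0.1, -1.9]
contact_force: [1.0, -0.5, -0.8]
gripper_width: 0.0136
gripper_force: 40.0
time_s: 9.6
tcp_pos: [0.5628, 0.2335, 0.193]
eef_rot: [179.8, -0.1, -70.3]
contact_force: [-0.9, 0.2, 0.2]
gripper_width: 0.0134
gripper_force: 40.0
time_s: 10.0
tcp_pos: [0.5632, 0.2338, 0.1938]
eef_rot: [179.9, -0.1, -86.7]
contact_force: [-0.9, 0.6, 0.2]
gripper_width: 0.0131
gripper_force: 40.0
tool mm: n 1775 x range -52.316999970498784 25.890854048019822
-60 43 y -7.076302920575158 4.931004635628893 z top 19.680130934498862
-50 269 y -7.0404345865986535 4.87898607399395 z top 19.442234430010917
-40 147 y -6.9213789967758 4.75242895707181 z top 19.419490806862427
-20 149 y -7.6153131812386725 5.564723227401608 z top 18.08181999978296
-10 374 y -7.5719494462673 5.646114206147287 z top 17.973915578790134
0 386 y -7.474125556856044 5.408940469002097 z top 17.87548348643356
10 276 y -7.350923332874524 5.326701634646954 z top 18.49078979882138
20 131 y -6.202694100033327 4.240719197111282 z top 18.974951530846358
[0.56333066 0.23383153 0.19405072] [ 1.79920725e+02 -5.48849700e-02 -8.66886923e+01] [-3.29992931e-03 -2.84046994e-01  1.24046933e+01]
```

```bash
cat > lips.py <<'E'
from h import *
np.set_printoptions(precision=1,suppress=True)
s=r.get_state();c=snap('wrist','lips%d.png'%(s['time_s']*10));W=cloud(c);A=np.linalg.inv(c['T']);X=np.array(c['hand_eye'])
m=(W[...,2]>.030)&(W[...,2]<.042)&(W[...,0]>.4)&(W[...,0]<.6)&(W[...,1]>.18)&(W[...,1]<.3)
n,l,st,ce=cv2.connectedComponentsWithStats(m.astype(np.uint8))
for i in range(1,n):
    if st[i,4]>30:
        w=W[l==i].mean(0);print(st[i,4],ce[i].round(),'world',w*1000,'tool cm',tool(w)*10)
E
python3 lips.py
```

```text
49 [313. 158.] world [574.2 203.3  35.2] tool cm [ 31.1  -9.2 159.1]
46 [327. 158.] world [560.7 202.8  35. ] tool cm [ 30.8   4.3 159.3]
87 [358. 161.] world [530.4 204.1  35.4] tool cm [ 27.8  34.5 159. ]
82 [372. 161.] world [517.2 203.5  35.4] tool cm [ 27.6  47.7 159. ]
89 [403. 162.] world [486.8 202.1  34.9] tool cm [ 27.3  78.1 159.5]
83 [417. 162.] world [473.6 201.3  35.4] tool cm [ 27.3  91.4 159.1]
101 [448. 162.] world [443.1 200.   34.8] tool cm [ 26.8 121.9 159.7]
86 [462. 162.] world [429.9 199.4  35.2] tool cm [ 26.7 135.1 159.3]
75 [355. 223.] world [527.2 268.7  35.3] tool cm [-36.9  34.  159.1]
69 [368. 223.] world [514.  267.9  35.2] tool cm [-36.9  47.3 159.1]
78 [397. 223.] world [483.8 266.6  34.8] tool cm [-37.3  77.4 159.6]
68 [410. 224.] world [470.4 265.8  35.3] tool cm [-37.2  90.8 159.1]
86 [440. 224.] world [439.9 264.5  34.7] tool cm [-37.7 121.3 159.7]
74 [452. 224.] world [426.7 263.9  35.1] tool cm [-37.9 134.6 159.3]
```

```bash
python3 -m crank '[[[0,0,0.3],[0,-0.16,4],1],[[0,0,0],[0,0,4],1],[[0,0,0],[0,0,3.5],1],[[0,0,0],[0,0,0],1]]' 60; python3 -c "
from h import *
s=r.get_state();print(s['tcp_pos'],s['eef_rot'],tool([.565,.234,.051]))"
```

```text
time_s: 10.5
tcp_pos: [0.5623, 0.2321, 0.0751]
eef_rot: [179.6, -0.3, -87.2]
contact_force: [-1.4, -0.7, -0.1]
gripper_width: 0.0131
gripper_force: 60.0
[0.56232319 0.23205627 0.07506969] [179.55442111  -0.27331479 -87.16048188] [-0.19235337 -0.29568425  2.40385221]
```

```bash
python3 lips.py; python3 held.py; python3 -c "
from h import *
for i in range(4):
  r.capture('wrist'); s=r.get_state();print(s['tcp_pos']*1000,s['eef_rot'])"
```

```text
200 [306. 200.] world [573.8 205.8  35.5] tool cm [27.7 -8.6 42.7]
223 [378. 200.] world [530.5 203.9  35.1] tool cm [27.4 34.8 43.2]
209 [400. 200.] world [517.4 203.2  35.3] tool cm [27.4 48.  43.1]
253 [450. 200.] world [487.1 201.8  34.7] tool cm [27.3 78.3 43.8]
224 [472. 200.] world [473.8 201.2  35.2] tool cm [27.2 91.5 43.4]
284 [522. 200.] world [443.5 199.8  34.4] tool cm [ 27.1 121.9  44.3]
248 [544. 200.] world [430.3 199.2  35. ] tool cm [ 27.1 135.1  43.7]
tool mm: n 2223 x range -52.14876357221576 51.9457320385938
-60 43 y -6.388068206992512 4.223196470245219 z top 19.545524770677247
-50 246 y -6.366554646996346 4.189487978380437 z top 19.343085689834368
-40 138 y -6.27551590761813 4.092401055711153 z top 19.45752709935786
-20 146 y -7.635034609738448 5.567046096027487 z top 18.015921656264755
-10 376 y -7.575069207958395 5.493888726911724 z top 17.896410515877065
0 366 y -7.45494270594189 5.392836925691275 z top 17.969560431388977
10 260 y -7.3031872881822375 5.294637318196788 z top 18.37426319734835
20 159 y -6.264147869669057 4.237878857727112 z top 18.874212910056382
30 50 y -2.8003597461370173 4.040887837529596 z top 19.53818181168035
40 346 y -6.91656259364127 5.473443108240051 z top 18.032158765789923
50 93 y -7.3772849356781895 5.4400809996189325 z top 18.212426645275603
[566.21092124 234.71380966  81.51304791] [-1.79911581e+02  2.30245898e-02 -8.71317726e+01]
[566.4925888  235.00701037  82.10182815] [-1.79847411e+02  7.90680500e-02 -8.71496251e+01]
[566.4931691  235.0325372   82.28529312] [-1.79826190e+02  1.03256955e-01 -8.71654621e+01]
[566.34767228 234.97342892  82.191716  ] [-1.79829202e+02  1.08526453e-01 -8.71810607e+01]
```

```bash
sed -i "s/tool(w)\*10/((A[:3,:3]@w+A[:3,3])@X[:3,:3].T+X[:3,3])*1000/" lips.py; python3 lips.py|head -4; python3 held.py | sed -n '5,9p'; python3 -c "
from h import *
print(r.get_state()['tcp_pos'])"
```

```text
139 [336. 193.] world [559.9 205.5  35.6] tool cm [29.2  8.  46.5]
215 [384. 193.] world [530.5 203.9  35. ] tool cm [29.3 37.5 47. ]
198 [405. 193.] world [517.4 203.3  35.3] tool cm [29.3 50.6 46.6]
241 [454. 193.] world [487.1 201.9  34.8] tool cm [29.2 81.  47.1]
-20 146 y -7.669847523793093 5.5597165690989065 z top 18.001952475866638
-10 360 y -7.597193526254738 5.483040438146425 z top 17.983569828690182
0 362 y -7.426517474610902 5.415617124348122 z top 17.96080199415384
10 199 y -7.3611110412713145 5.242370787518934 z top 18.373657158468966
20 148 y -6.241716598272618 4.254859039652762 z top 19.08654992302151
[0.56591995 0.23470755 0.08167575]
```

```bash
python3 -m crank '[[[0,0,0],[0.15,0.14,0.5],1],[[0,0,0],[0,0,0.5],1],[[0,0,0],[0,0,0],1],[[0,0,0],[0,0,0.6],1],[[0,0,0],[0,0,0.6],1],[[0,0,0],[0,0,0.6],1],[[0,0,0],[0,0,0.5],1],[[0,0,0],[0,0,0],1]]' 60;python3 -m crank '[[[0,0,0],[0,0,0],1],[[0,0,0],[0,0,0],1]]' ; python3 held.py | sed -n '5,9p'
```

```text
time_s: 11.7
tcp_pos: [0.5647, 0.233, 0.0513]
eef_rot: [-179.9, 0.0, -87.1]
contact_force: [-13.3, -2.9, 40.5]
gripper_width: 0.0127
gripper_force: 60.2
time_s: 11.9
tcp_pos: [0.5647, 0.2331, 0.0513]
eef_rot: [-179.8, 0.0, -87.1]
contact_force: [-13.5, -2.7, 39.7]
gripper_width: 0.0127
gripper_force: 60.2
-20 138 y -7.630192068268526 5.543850617701331 z top 17.724029075768478
-10 385 y -7.5905112446768985 5.494126108079182 z top 17.664992222846138
0 387 y -7.478077040399271 5.391021082034331 z top 17.679300851591794
10 393 y -7.504556334453372 5.855908729282096 z top 18.363039874939595
20 222 y -4.549225194334648 2.4996553507285793 z top 18.74511229270183
```

```bash
python3 -m crank '[[[0,0,0],[0,0,-0.4],0.36],[[0,0,0],[0,0,0],0.36],[[0,0,0],[0,0,-1],0.36],[[0,0,0],[0,0,-3],0.36],[[0,0,0],[0,0,-4],0.36],[[0,0,0],[2,0,-4],0.25],[[0,0,0],[4,0,-3],0.25],[[0,0,0],[0,0,0],0.25]]' 30;python3 -m crank '[[[0,0,0],[0,0,0],0.25],[[0,0,0],[0,0,0],0.25]]'; cat > inclip.py <<'E'
from h import *
np.set_printoptions(precision=1,suppress=True)
c=snap('wrist','clip%d.png'%(r.get_state()['time_s']*10));W=cloud(c);hsv=cv2.cvtColor(c['color'],cv2.COLOR_RGB2HSV)
m=(hsv[...,1]>60)&((hsv[...,0]<16)|(hsv[...,0]>172))&(hsv[...,2]<170)&(W[...,2]<.06)&(W[...,2]>.015)&(W[...,0]<.62)&(W[...,1]>.13)&(W[...,1]<.34)
n,l,st,ce=cv2.connectedComponentsWithStats(m.astype(np.uint8))
cl=np.array([[565.4,238.5],[521.7,236.5],[478.2,234.4],[434.7,232.3]]);d=np.array([-.047,.999]);e=np.array([.999,.047])
P=W[m]*1000
for i,q in enumerate(cl):
    k=abs((P[:,:2]-q)@e)<20;p=P[k]
    if k.sum()>60:
        t=(p[:,:2]-q)@d;w=(p[:,:2]-q)@e;b=abs(t)<12
        print('clip','ABCD'[i],'along %.0f..%.0f'%(t.min(),t.max()),'across %.1f %.1f'%tuple(np.percentile(w[b],[2,98])),'top z %.1f'%np.median(p[b,2]),[(a,round(np.percentile(p[(t>=a)&(t<a+15),2],80),1)) for a in range(-60,60,15) if ((t>=a)&(t<a+15)).sum()>5])
E
python3 inclip.py
```

```text
time_s: 12.75
tcp_pos: [0.5685, 0.1706, 0.2059]
eef_rot: [-179.7, 0.1, -87.3]
contact_force: [0.9, 0.1, -0.7]
gripper_width: 0.0329
gripper_force: 0.0
time_s: 12.95
tcp_pos: [0.5663, 0.1727, 0.1999]
eef_rot: [179.9, -0.0, -87.2]
contact_force: [-0.4, -0.7, -0.0]
gripper_width: 0.0324
gripper_force: 0.0
clip A along -57..44 across -6.3 6.8 top z 33.6 [(-60, np.float64(34.2)), (-45, np.float64(32.9)), (-30, np.float64(33.5)), (-15, np.float64(34.2)), (0, np.float64(34.1)), (15, np.float64(33.3)), (30, np.float64(33.0))]
```

The stick is seated in clip A: centre z about 26.6 mm, across +0.2 mm. I'll go back to the tray for plain stick 2.

```bash
python3 -m crank '[[[0,0,0],[4,2.7,-0.4],0.25],[[0,0,0],[4,2.7,-0.4],0.25],[[0,0,0],[4,2.7,-0.4],0.25],[[0,0,0],[4,2.7,-0.4],0.25],[[0,0,0],[4,2.7,-0.4],0.25],[[0,0,0],[4,2.7,-0.4],0.25],[[0,0,0],[4,2.7,-0.4],0.25]]' 30; python3 -m crank '[[[0,0,-8.5],[0,0,0],0.25],[[0,0,-8.5],[0,0,0],0.25],[[0,0,-8.5],[0,0,0],0.25],[[0,0,-8.5],[0,0,0],0.25],[[0,0,-8.5],[0,0,0],0.25],[[0,0,-8.5],[0,0,0],0.25],[[0,0,-8.5],[0,0,0],0.25],[[0,0,-8.5],[0,0,0],0.25]]'; python3 -m crank '[[[0,0,-8.2],[0,0,0],0.25],[[0,0,-7.4],[0,0,0],0.25],[[0,0,0],[0,0,0],0.25],[[0,0,0],[0,0,0],0.25],[[0,0,0],[0,0,0],0.25]]'; python3 look.py w5.png
```

```text
time_s: 13.7
tcp_pos: [0.3902, -0.1169, 0.2283]
eef_rot: [179.9, -0.0, -87.1]
contact_force: [0.5, -0.9, 0.7]
gripper_width: 0.0328
gripper_force: 0.0
time_s: 14.5
tcp_pos: [0.3915, -0.1157, 0.228]
eef_rot: [179.9, 0.1, -18.8]
contact_force: [-1.2, 0.2, 0.0]
gripper_width: 0.0328
gripper_force: 0.0
time_s: 15.0
tcp_pos: [0.3916, -0.116, 0.2286]
eef_rot: [180.0, 0.1, -3.8]
contact_force: [0.3, -1.1, -0.1]
gripper_width: 0.0331
gripper_force: 0.0
tcp [ 391.6 -116.   228.6] [180.    0.1  -3.8] t 15.0
px [196.  91.] ang 4.4 brown 101 hi 123 wid 22 nail -1 CENTRE brown [481.9   9.6] hi [482.1   9.6] tool cm [  8.2 -13.1  19.9]
px [246. 103.] ang 1.7 brown 101 hi 124 wid 22 nail +1 CENTRE brown [484.7 -41. ] hi [484. -41.] tool cm [ 8.8 -8.1 19.9]
px [383.  90.] ang -4.1 brown 73 hi 123 wid 13 nail -1 CENTRE brown [ 476.2 -187.9] hi [ 462.2 -186.9] tool cm [ 8.9  6.6 19.9]
px [429. 114.] ang -2.6 brown 102 hi 124 wid 14 nail +1 CENTRE brown [ 452.3 -238.5] hi [ 451.1 -238.4] tool cm [ 6.9 11.8 19.9]
```

```bash
python3 -m crank '[[[0,0,0],[2.5,2.2,3],0.25],[[0,0,0],[2.5,2.2,3],0.25],[[0,0,0],[2.5,2.2,3],0.25],[[0,0,0],[0,0,4],0.25],[[0,0,0],[0,0,3],0.25],[[0,0,0],[0,0,0],0.25],[[0,0,0],[0,0,0],0.25]]' 30; python3 -m crank '[[[0,0,0],[0,0,2],0.25],[[0,0,0],[0,0,1.6],0.25],[[0,0,0],[0,0,0],0.25],[[0,0,0],[0,0,0],0.25]]' ;python3 -m crank '[[[0,0,0],[0,0,0],1],[[0,0,0],[0,0,0],1],[[0,0,0],[0,0,0],1],[[0,0,0],[0,0,-0.5],1],[[0,0,0],[0,0,-3],1],[[0,0,0],[0,0,-4],1],[[0,0,0],[0,0,-4],1],[[0,0,0],[0,0,-4],1]]' 50
```

```text
time_s: 15.75
tcp_pos: [0.4624, -0.1869, 0.0692]
eef_rot: [180.0, 0.1, -3.6]
contact_force: [0.4, 0.1, 1.1]
gripper_width: 0.0328
gripper_force: 0.0
time_s: 16.15
tcp_pos: [0.4635, -0.1867, 0.0348]
eef_rot: [180.0, -0.1, -3.6]
contact_force: [0.8, 0.2, 0.2]
gripper_width: 0.0332
gripper_force: 0.0
time_s: 16.95
tcp_pos: [0.4618, -0.1868, 0.19]
eef_rot: [180.0, 0.0, -3.6]
contact_force: [0.7, -0.1, -1.0]
gripper_width: 0.0135
gripper_force: 50.0
```

```bash
python3 -m crank '[[[0,0,0],[0.4,-4.74,0],1],[[0,0,0],[0.4,-4.74,0],1],[[0,0,0],[0.4,-4.74,0],1],[[0,0,0],[0.4,-4.74,0],1],[[0,0,0],[0.4,-4.74,0],1],[[0,0,0],[0.4,-4.74,0],1],[[0,0,0],[0.3,-4.74,0],1],[[0,0,0],[0.3,-4.74,0],1]]' 50; python3 -m crank '[[[0,0,0],[0.3,-4.74,0],1],[[0,0,8.4],[0,0,0],1],[[0,0,8.4],[0,0,0],1],[[0,0,8.4],[0,0,0],1],[[0,0,8.4],[0,0,0],1],[[0,0,8.4],[0,0,0],1],[[0,0,8.4],[0,0,0],1],[[0,0,8.4],[0,0,0],1]]'; python3 -m crank '[[[0,0,8.4],[0,0,3],1],[[0,0,8.4],[0,0,4],1],[[0,0,8.1],[0,0,3],1],[[0,0,0],[0,0,0],1],[[0,0,0],[0,0,0],1],[[0,0,0],[0,0,0],1]]'; python3 lips.py;python3 held.py
```

```text
time_s: 17.75
tcp_pos: [0.5159, 0.1917, 0.1886]
eef_rot: [-180.0, -0.0, -3.6]
contact_force: [2.0, -1.2, 0.3]
gripper_width: 0.013
gripper_force: 50.0
time_s: 18.55
tcp_pos: [0.522, 0.2367, 0.1883]
eef_rot: [180.0, -0.0, -62.8]
contact_force: [0.3, -0.2, -1.1]
gripper_width: 0.0134
gripper_force: 50.0
time_s: 19.15
tcp_pos: [0.5233, 0.2377, 0.09]
eef_rot: [-179.9, 0.1, -87.1]
contact_force: [0.2, 0.6, -0.2]
gripper_width: 0.0135
gripper_force: 50.0
2308 [259. 194.] world [566.1 215.1  33.5] tool cm [ 24.8 -41.5  56.6]
137 [338. 183.] world [515.8 203.7  35.4] tool cm [33.6  9.2 54.5]
203 [384. 182.] world [486.5 201.8  35.1] tool cm [34.1 38.6 54.7]
186 [404. 182.] world [473.4 201.2  35.4] tool cm [34.  51.8 54.4]
224 [452. 182.] world [443.  199.9  34.7] tool cm [33.8 82.2 55. ]
202 [473. 182.] world [429.9 199.2  35.2] tool cm [33.8 95.3 54.5]
tool mm: n 2960 x range -48.79210472952558 58.63406127981492
-50 213 y -6.936250428069073 4.135249200331947 z top 17.143646764075054
-40 197 y -6.845232284475439 4.082765812591719 z top 17.02967581527499
-20 140 y -42.92945843992639 5.450398020644803 z top 15.864210630483168
-10 525 y -42.55395630265714 5.444418018325884 z top 15.804242900746024
0 524 y -42.01439800356039 5.3295090070660605 z top 15.788159125640883
10 487 y -41.38623374827377 5.71213863742976 z top 15.969925120107385
20 158 y -41.1434461448327 4.153921482748679 z top 16.64734835804973
30 68 y -40.42215576882184 3.4463056800021024 z top 16.994863570086192
40 288 y -39.77282003933321 5.345564898305649 z top 15.815906802588954
50 360 y -39.154598916537424 5.811851865167761 z top 15.8948385081419
```

```bash
python3 -m crank '[[[0,0,0],[0.1,0.25,1],1],[[0,0,0],[0,0,1],1],[[0,0,0],[0,0,0],1],[[0,0,0],[0,0,0.6],1],[[0,0,0],[0,0,0.6],1],[[0,0,0],[0,0,0.5],1],[[0,0,0],[0,0,0.5],1],[[0,0,0],[0,0,0],1]]' 60;python3 -m crank '[[[0,0,0],[0,0,0],1],[[0,0,0],[0,0,0],1]]' ; python3 held.py | sed -n '5,7p'
```

```text
time_s: 20.05
tcp_pos: [0.5203, 0.2362, 0.0491]
eef_rot: [-179.9, 0.0, -87.2]
contact_force: [-11.0, -3.5, 34.6]
gripper_width: 0.013
gripper_force: 60.1
time_s: 20.25
tcp_pos: [0.5203, 0.2362, 0.0491]
eef_rot: [-179.9, 0.0, -87.2]
contact_force: [-10.5, -3.3, 34.2]
gripper_width: 0.013
gripper_force: 60.1
-10 375 y -7.491870582752808 5.430512026149745 z top 15.437844727028576
0 394 y -7.3883576201498675 5.301536775521026 z top 15.415953721142289
10 464 y -7.782158238019765 5.727174165863497 z top 15.712202749589594
```

```bash
python3 -m crank '[[[0,0,0],[0,0,-0.4],0.42],[[0,0,0],[0,0,0],0.42],[[0,0,0],[0,0,-1],0.42],[[0,0,0],[0,0,-3],0.42],[[0,0,0],[0,0,-4],0.42],[[0,0,0],[2,0,-4],0.25],[[0,0,0],[4,0,-3],0.25],[[0,0,0],[0,0,0],0.25]]' 30;python3 -m crank '[[[0,0,0],[0,0,0],0.25],[[0,0,0],[0,0,0],0.25]]'; python3 inclip.py
```

```text
time_s: 21.1
tcp_pos: [0.524, 0.174, 0.2048]
eef_rot: [-179.7, 0.2, -87.4]
contact_force: [0.6, 0.6, 0.2]
gripper_width: 0.0326
gripper_force: 0.0
time_s: 21.3
tcp_pos: [0.5221, 0.1758, 0.1991]
eef_rot: [179.9, -0.0, -87.3]
contact_force: [0.4, 0.0, -0.4]
gripper_width: 0.0328
gripper_force: 0.0
clip A along -57..-3 across -6.2 6.5 top z 33.6 [(-60, np.float64(34.2)), (-45, np.float64(33.0)), (-30, np.float64(33.5)), (-15, np.float64(34.2))]
clip B along -55..48 across -6.3 5.6 top z 33.6 [(-60, np.float64(34.0)), (-45, np.float64(32.6)), (-30, np.float64(33.0)), (-15, np.float64(34.2)), (0, np.float64(34.0)), (15, np.float64(33.6)), (30, np.float64(32.8)), (45, np.float64(32.9))]
```

```bash
python3 -m crank '[[[0,0,0],[4.1,1.97,-0.4],0.25],[[0,0,0],[4.1,1.97,-0.4],0.25],[[0,0,0],[4.1,1.97,-0.4],0.25],[[0,0,0],[4.1,1.97,-0.4],0.25],[[0,0,0],[4.1,1.97,-0.4],0.25],[[0,0,0],[4.1,1.97,-0.4],0.25],[[0,0,0],[4.1,1.97,-0.4],0.25],[[0,0,0],[4.1,1.97,0],0.25]]' 30; python3 -m crank '[[[0,0,-8.5],[0,0,0],0.25],[[0,0,-8.5],[0,0,0],0.25],[[0,0,-8.5],[0,0,0],0.25],[[0,0,-8.5],[0,0,0],0.25],[[0,0,-8.5],[0,0,0],0.25],[[0,0,-8.5],[0,0,0],0.25],[[0,0,-8.5],[0,0,0],0.25],[[0,0,-8.5],[0,0,0],0.25]]'; python3 -m crank '[[[0,0,-8.4],[0,0,0],0.25],[[0,0,-8.3],[0,0,0],0.25],[[0,0,0],[0,0,0],0.25],[[0,0,0],[0,0,0],0.25],[[0,0,0],[0,0,0],0.25]]'; python3 look.py w6.png
```

```text
time_s: 22.15
tcp_pos: [0.3797, -0.16, 0.2278]
eef_rot: [180.0, -0.0, -87.2]
contact_force: [1.6, -0.4, -0.1]
gripper_width: 0.0326
gripper_force: 0.0
time_s: 22.95
tcp_pos: [0.3803, -0.1586, 0.2269]
eef_rot: [179.9, 0.1, -18.9]
contact_force: [0.4, 0.5, -0.2]
gripper_width: 0.0325
gripper_force: 0.0
time_s: 23.45
tcp_pos: [0.3804, -0.159, 0.2276]
eef_rot: [180.0, 0.1, -2.8]
contact_force: [-0.1, -0.7, -0.2]
gripper_width: 0.0328
gripper_force: 0.0
tcp [ 380.4 -159.   227.6] [180.    0.1  -2.8] t 23.45
px [155.  80.] ang 4.4 brown 101 hi 123 wid 23 nail -1 CENTRE brown [481.9   9.7] hi [482.2   9.7] tool cm [  9.3 -17.3  19.8]
px [206.  92.] ang 1.6 brown 101 hi 123 wid 22 nail +1 CENTRE brown [484.6 -40.8] hi [484.1 -40.8] tool cm [  9.9 -12.3  19.8]
px [392.  97.] ang -2.5 brown 70 hi 124 wid 13 nail -1 CENTRE brown [ 458.3 -239.3] hi [ 463.  -239.5] tool cm [ 8.2  7.6 19.8]
```

```bash
python3 -m crank '[[[0,0,0],[2.5,2.53,3],0.25],[[0,0,0],[2.5,2.53,3],0.25],[[0,0,0],[2.5,2.53,3],0.25],[[0,0,0],[0,0,4],0.25],[[0,0,0],[0,0,3],0.25],[[0,0,0],[0,0,0],0.25],[[0,0,0],[0,0,0],0.25]]' 30; python3 -m crank '[[[0,0,0],[0,0,2],0.25],[[0,0,0],[0,0,1.5],0.25],[[0,0,0],[0,0,0],0.25],[[0,0,0],[0,0,0],0.25]]' ;python3 -m crank '[[[0,0,0],[0,0,0],1],[[0,0,0],[0,0,0],1],[[0,0,0],[0,0,0],1],[[0,0,0],[0,0,-0.5],1],[[0,0,0],[0,0,-3],1],[[0,0,0],[0,0,-4],1],[[0,0,0],[0,0,-4],1],[[0,0,0],[0,0,-4],1]]' 50
```

```text
time_s: 24.2
tcp_pos: [0.452, -0.2385, 0.0682]
eef_rot: [180.0, 0.1, -2.7]
contact_force: [0.6, -0.2, 0.8]
gripper_width: 0.0328
gripper_force: 0.0
time_s: 24.6
tcp_pos: [0.4531, -0.2385, 0.0348]
eef_rot: [180.0, -0.1, -2.6]
contact_force: [0.1, 0.5, -0.3]
gripper_width: 0.0329
gripper_force: 0.0
time_s: 25.4
tcp_pos: [0.4514, -0.2384, 0.19]
eef_rot: [180.0, 0.0, -2.6]
contact_force: [1.8, -0.6, 0.5]
gripper_width: 0.0133
gripper_force: 50.0
```

```bash
python3 -m crank '[[[0,0,0],[0.05,-4.73,0],1],[[0,0,0],[0.05,-4.73,0],1],[[0,0,0],[0.05,-4.73,0],1],[[0,0,0],[0.05,-4.73,0],1],[[0,0,0],[0.05,-4.73,0],1],[[0,0,0],[0.05,-4.73,0],1],[[0,0,0],[0.05,-4.73,0],1],[[0,0,0],[0.05,-4.73,0],1]]' 50; python3 -m crank '[[[0,0,0],[0,-4.73,0],1],[[0,0,0],[0,-4.73,0],1],[[0,0,8.5],[0,0,0],1],[[0,0,8.5],[0,0,0],1],[[0,0,8.5],[0,0,0],1],[[0,0,8.5],[0,0,0],1],[[0,0,8.5],[0,0,0],1],[[0,0,8.5],[0,0,0],1]]'; python3 -m crank '[[[0,0,8.5],[0,0,0],1],[[0,0,8.4],[0,0,3],1],[[0,0,8.4],[0,0,4],1],[[0,0,8.4],[0,0,3],1],[[0,0,0],[0,0,0],1],[[0,0,0],[0,0,0],1],[[0,0,0],[0,0,0],1]]'; python3 lips.py;python3 held.py
```

```text
time_s: 26.2
tcp_pos: [0.4728, 0.1414, 0.1887]
eef_rot: [-180.0, -0.0, -2.6]
contact_force: [0.7, -0.9, 0.0]
gripper_width: 0.0134
gripper_force: 50.0
time_s: 27.0
tcp_pos: [0.4774, 0.2338, 0.1883]
eef_rot: [180.0, -0.0, -54.0]
contact_force: [-0.4, 0.3, -0.2]
gripper_width: 0.0132
gripper_force: 50.0
time_s: 27.7
tcp_pos: [0.4785, 0.2348, 0.0899]
eef_rot: [-179.9, 0.1, -87.1]
contact_force: [0.2, -0.5, 0.1]
gripper_width: 0.0131
gripper_force: 50.0
2373 [191. 195.] world [565.7 215.2  33.4] tool cm [ 24.  -86.   56.6]
2201 [259. 196.] world [521.8 213.5  33.4] tool cm [ 23.5 -42.   56.5]
116 [336. 184.] world [471.9 201.2  35.6] tool cm [33.2  8.5 54.2]
200 [382. 183.] world [442.6 199.8  35.1] tool cm [33.2 37.8 54.6]
186 [403. 183.] world [429.4 199.1  35.3] tool cm [33.2 51.  54.4]
tool mm: n 2691 x range -51.337900697904864 56.05981744070881
-60 13 y -8.012792608530454 5.247951738058412 z top 16.188369707580065
-50 359 y -8.24501597965818 5.422382719017777 z top 16.58197905702039
-40 192 y -6.845593850600078 4.062865056018907 z top 17.11974113337443
-20 134 y -42.63666199283517 5.47056978905163 z top 15.878804164325993
-10 524 y -42.61929712778773 5.44571253788923 z top 15.704572049623762
0 512 y -42.00508064132095 5.298808270688241 z top 15.748495377871778
10 490 y -41.37332221342832 5.753380687274145 z top 15.928227934235922
20 202 y -40.931435437321554 4.69220807187344 z top 16.919585535027732
30 56 y -40.36077252632335 1.857219138513342 z top 16.664435143433852
40 143 y -39.86835663669275 2.9074711935278086 z top 17.35671505548992
50 66 y -38.95619377488305 -34.9737985504689 z top 55.784952860816446
```

```bash
python3 -m crank '[[[0,0,0],[0.15,0.2,1],1],[[0,0,0],[0,0,1],1],[[0,0,0],[0,0,0],1],[[0,0,0],[0,0,0.6],1],[[0,0,0],[0,0,0.6],1],[[0,0,0],[0,0,0.5],1],[[0,0,0],[0,0,0.5],1],[[0,0,0],[0,0,0],1]]' 60;python3 -m crank '[[[0,0,0],[0,0,0],1],[[0,0,0],[0,0,0],1]]' ; python3 held.py | sed -n '5,7p';  python3 -m crank '[[[0,0,0],[0,0,-0.4],0.42],[[0,0,0],[0,0,0],0.42],[[0,0,0],[0,0,-1],0.42],[[0,0,0],[0,0,-3],0.42],[[0,0,0],[0,0,-4],0.42],[[0,0,0],[2,0,-4],0.25],[[0,0,0],[4,0,-3],0.25],[[0,0,0],[0,0,0],0.25]]' 30;python3 -m crank '[[[0,0,0],[0,0,0],0.25],[[0,0,0],[0,0,0],0.25]]'; python3 inclip.py
```

```text
time_s: 28.6
tcp_pos: [0.4763, 0.2329, 0.049]
eef_rot: [-179.9, 0.0, -87.2]
contact_force: [-12.8, -3.9, 38.7]
gripper_width: 0.0131
gripper_force: 60.1
time_s: 28.8
tcp_pos: [0.4762, 0.2329, 0.0491]
eef_rot: [-179.9, 0.1, -87.2]
contact_force: [-10.5, -2.5, 38.3]
gripper_width: 0.0129
gripper_force: 60.1
-20 91 y -7.53132558269277 5.4805791903745975 z top 15.531767043005795
-10 381 y -7.514313984007562 5.40336415429223 z top 15.496929525376457
0 390 y -7.349975942098881 5.325164145064809 z top 15.432961621423248
time_s: 29.65
tcp_pos: [0.4797, 0.1707, 0.2045]
eef_rot: [-179.7, 0.2, -87.4]
contact_force: [-0.1, 1.7, 0.1]
gripper_width: 0.0324
gripper_force: 0.0
time_s: 29.85
tcp_pos: [0.478, 0.1723, 0.1992]
eef_rot: [179.9, -0.0, -87.3]
contact_force: [0.9, -0.8, 0.2]
gripper_width: 0.0326
gripper_force: 0.0
clip A along -57..8 across -6.8 6.3 top z 33.6 [(-60, np.float64(34.2)), (-45, np.float64(32.7)), (-30, np.float64(33.5)), (-15, np.float64(34.3)), (0, np.float64(34.1))]
clip B along -55..-3 across -6.5 5.2 top z 33.7 [(-60, np.float64(34.2)), (-45, np.float64(32.8)), (-30, np.float64(33.2)), (-15, np.float64(34.1))]
clip C along -48..47 across -7.0 5.0 top z 33.7 [(-60, np.float64(32.5)), (-45, np.float64(32.9)), (-30, np.float64(33.3)), (-15, np.float64(34.2)), (0, np.float64(34.3)), (15, np.float64(33.4)), (30, np.float64(32.8)), (45, np.float64(31.8))]
```

```bash
python3 -m crank '[[[0,0,0],[3.66,1.94,-0.6],0.25],[[0,0,0],[3.66,1.94,-0.6],0.25],[[0,0,0],[3.66,1.94,-0.6],0.25],[[0,0,0],[3.66,1.94,-0.6],0.25],[[0,0,0],[3.66,1.94,-0.6],0.25],[[0,0,-8.5],[0,0,0],0.25],[[0,0,-8.5],[0,0,0],0.25],[[0,0,-8.5],[0,0,0],0.25]]' 30; python3 -m crank '[[[0,0,-8.5],[0,0,0],0.25],[[0,0,-8.5],[0,0,0],0.25],[[0,0,-8.5],[0,0,0],0.25],[[0,0,-8.5],[0,0,0],0.25],[[0,0,-8.5],[0,0,0],0.25],[[0,0,-8.5],[0,0,0],0.25],[[0,0,-8.5],[0,0,0],0.25],[[0,0,-6.3],[0,0,0],0.25]]'; python3 -m crank '[[[0,0,0],[0,0,0],0.25],[[0,0,0],[0,0,0],0.25],[[0,0,0],[0,0,0],0.25]]'; python3 look.py w7.png
```

```text
time_s: 30.7
tcp_pos: [0.3897, -0.0149, 0.2292]
eef_rot: [179.9, 0.0, -61.5]
contact_force: [0.6, 0.3, -0.4]
gripper_width: 0.0325
gripper_force: 0.0
time_s: 31.5
tcp_pos: [0.3898, -0.0145, 0.229]
eef_rot: [179.9, 0.1, 4.4]
contact_force: [-0.1, -0.2, 0.2]
gripper_width: 0.033
gripper_force: 0.0
time_s: 31.8
tcp_pos: [0.39, -0.0148, 0.2296]
eef_rot: [180.0, 0.0, 3.9]
contact_force: [-0.4, -0.6, -0.9]
gripper_width: 0.0331
gripper_force: 0.0
tcp [390.  -14.8 229.6] [180.    0.    3.9] t 31.8
px [77. 32.] ang -87.7 brown 103 hi 173 wid 13 nail +1 CENTRE brown [521.7 227.7] hi [521.4 234.8] tool cm [ 14.8 -23.3  20. ]
px [304.  77.] ang 1.9 brown 101 hi 123 wid 34 nail -1 CENTRE brown [481.6   9.9] hi [482.    9.9] tool cm [ 9.3 -1.8 20. ]
px [350.  98.] ang 1.9 brown 102 hi 123 wid 23 nail +1 CENTRE brown [484.5 -40.5] hi [484.2 -40.5] tool cm [ 9.3  3.2 20. ]
px [43. 79.] ang -89.1 brown 42 hi 133 wid 13 nail +1 CENTRE brown [475.6 263.9] hi [475.7 256.1] tool cm [ 10.4 -27.2  20. ]
px [102.  81.] ang -87.7 brown 47 hi 150 wid 12 nail -1 CENTRE brown [478.2 215.5] hi [478.5 209.4] tool cm [ 10.4 -22.4  20. ]
```

```bash
python3 -m crank '[[[0,0,0],[3.1,-0.6,3],0.25],[[0,0,0],[3.1,-0.6,3],0.25],[[0,0,0],[3.1,-0.6,3],0.25],[[0,0,0],[0,0,4],0.25],[[0,0,0],[0,0,3],0.25],[[0,0,0],[0,0,0],0.25],[[0,0,0],[0,0,0],0.25]]' 30; python3 -m crank '[[[0,0,0],[0,0,2],0.25],[[0,0,0],[0,0,1.7],0.25],[[0,0,0],[0,0,0],0.25],[[0,0,0],[0,0,0],0.25]]' ;python3 -m crank '[[[0,0,0],[0,0,0],1],[[0,0,0],[0,0,0],1],[[0,0,0],[0,0,0],1],[[0,0,0],[0,0,-0.5],1],[[0,0,0],[0,0,-3],1],[[0,0,0],[0,0,-4],1],[[0,0,0],[0,0,-4],1],[[0,0,0],[0,0,-3],1]]' 50
```

```text
time_s: 32.55
tcp_pos: [0.4817, 0.0094, 0.0702]
eef_rot: [180.0, 0.1, 4.0]
contact_force: [-0.3, 0.5, 1.0]
gripper_width: 0.0333
gripper_force: 0.0
time_s: 32.95
tcp_pos: [0.4826, 0.0098, 0.0347]
eef_rot: [-180.0, -0.1, 4.0]
contact_force: [-0.3, -0.0, 0.2]
gripper_width: 0.0327
gripper_force: 0.0
time_s: 33.75
tcp_pos: [0.4819, 0.0095, 0.181]
eef_rot: [-180.0, -0.1, 4.0]
contact_force: [0.8, 0.2, -1.2]
gripper_width: 0.0131
gripper_force: 49.9
```

```bash
python3 -m crank '[[[0,0,0],[0.06,4.73,0],1],[[0,0,0],[0.06,4.73,0],1],[[0,0,0],[0.06,4.73,0],1],[[0,0,0],[0.06,4.73,0],1],[[0,0,0],[0.06,4.73,0],1],[[0,0,0],[0.06,4.73,0],1],[[0,0,0],[0.06,4.73,0],1],[[0,0,0],[0.06,4.73,0],1]]' 50; python3 -m crank '[[[0,0,0],[0.06,4.73,0],1],[[0,0,0],[0.06,4.73,0],1],[[0,0,5.7],[0,0,0],1],[[0,0,5.6],[0,0,4],1],[[0,0,0],[0,0,4],1],[[0,0,0],[0,0,3],1],[[0,0,0],[0,0,0],1],[[0,0,0],[0,0,0],1]]'; python3 -c "
from h import *
c=snap('wrist','bin1.png');print(r.get_state()['tcp_pos'])"
```

```text
time_s: 34.55
tcp_pos: [0.5123, -0.3697, 0.1784]
eef_rot: [-180.0, -0.0, 4.0]
contact_force: [1.6, 0.2, 1.3]
gripper_width: 0.0133
gripper_force: 49.9
time_s: 35.35
tcp_pos: [0.5204, -0.4622, 0.0685]
eef_rot: [180.0, 0.1, -7.3]
contact_force: [0.3, 0.2, 0.9]
gripper_width: 0.0135
gripper_force: 49.9
[ 0.52127758 -0.4626096   0.06979604]
```

View pics/bin1.png

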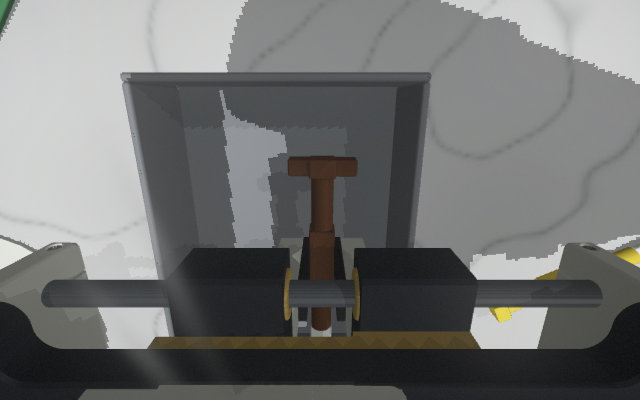

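The T stick hangs inside the bin, at u=321 between walls at u≈125 and 430. Releasing it now.

```bash
python3 -m crank '[[[0,0,0],[0,0,1.5],1],[[0,0,0],[0,0,1],1],[[0,0,0],[0,0,0],1],[[0,0,0],[0,0,0],0.42],[[0,0,0],[0,0,0],0.42],[[0,0,0],[0,0,-4],0.42],[[0,0,0],[0,0,-4],0.42],[[0,0,0],[0,0,-4],0.25]]' 30; python3 -m crank '[[[0,0,0],[0,0,-3],0.25],[[0,0,0],[-2,-4.25,-0.4],0.25],[[0,0,0],[-2,-4.25,-0.4],0.25],[[0,0,0],[-2,-4.25,-0.4],0.25],[[0,0,0],[-2,-4.25,-0.4],0.25],[[0,0,0],[-2,-4.25,0],0.25],[[0,0,0],[-2,-4.25,0],0.25],[[0,0,0],[-2,-4.25,0],0.25]]'; python3 -m crank '[[[0,0,0],[-2,-4.25,0],0.25],[[0,0,0],[-2,-4.25,0],0.25],[[0,0,-4.6],[0,0,0],0.25],[[0,0,-4.6],[0,0,0],0.25],[[0,0,0],[0,0,0],0.25],[[0,0,0],[0,0,0],0.25],[[0,0,0],[0,0,0],0.25]]'; python3 look.py w8.png
```

```text
time_s: 36.2
tcp_pos: [0.5203, -0.462, 0.1649]
eef_rot: [180.0, -0.0, -7.3]
contact_force: [0.4, -0.5, -0.6]
gripper_width: 0.029
gripper_force: 0.0
time_s: 37.0
tcp_pos: [0.4188, -0.1477, 0.2097]
eef_rot: [-180.0, -0.1, -7.3]
contact_force: [0.6, 1.4, 0.4]
gripper_width: 0.0326
gripper_force: 0.0
time_s: 37.7
tcp_pos: [0.3906, -0.06, 0.2091]
eef_rot: [-180.0, -0.0, 1.7]
contact_force: [-0.6, 0.8, -0.8]
gripper_width: 0.0334
gripper_force: 0.0
tcp [390.6 -60.  209.1] [-180.    -0.     1.7] t 37.7
px [26. 37.] ang -85.9 brown 58 hi 115 wid 14 nail +1 CENTRE brown [523.1 205.5] hi [522.6 212.3] tool cm [ 14.1 -26.1  17.9]
px [304.  95.] ang 1.9 brown 102 hi 123 wid 23 nail +1 CENTRE brown [484.7 -40.4] hi [484.1 -40.4] tool cm [ 9.5 -1.7 17.9]
px [26. 89.] ang -86.2 brown 60 hi 116 wid 13 nail +1 CENTRE brown [478.5 215.6] hi [478.8 211.3] tool cm [  9.6 -27.3  17.9]
```

```bash
python3 -m crank '[[[0,0,0],[3.1,-0.6,3],0.25],[[0,0,0],[3.1,-0.6,3],0.25],[[0,0,0],[3.2,-0.5,3],0.25],[[0,0,0],[0,0,4],0.25],[[0,0,0],[0,0,2],0.25],[[0,0,0],[0,0,1.5],0.25],[[0,0,0],[0,0,1.2],0.25],[[0,0,0],[0,0,0],0.25]]' 30; python3 -m crank '[[[0,0,0],[0,0,0],0.25],[[0,0,0],[0,0,0],1],[[0,0,0],[0,0,0],1],[[0,0,0],[0,0,0],1],[[0,0,0],[0,0,-0.5],1],[[0,0,0],[0,0,-4],1],[[0,0,0],[0,0,-5],1],[[0,0,0],[0,0,-5],1]]' 50;  python3 -m crank '[[[0,0,0],[0.37,4.74,0],1],[[0,0,0],[0.37,4.74,0],1],[[0,0,0],[0.37,4.74,0],1],[[0,0,0],[0.37,4.74,0],1],[[0,0,0],[0.37,4.74,0],1],[[0,0,0],[0.37,4.74,0],1],[[0,0,0],[0.37,4.74,0],1],[[0,0,0],[0.37,4.74,0],1]]'; python3 -m crank '[[[0,0,4.6],[0,0,0],1],[[0,0,4.5],[0,0,4],1],[[0,0,0],[0,0,4],1],[[0,0,0],[0,0,3],1],[[0,0,0],[0,0,0],1],[[0,0,0],[0,0,0],1]]'
```

```text
time_s: 38.55
tcp_pos: [0.4829, -0.0405, 0.0302]
eef_rot: [179.9, 0.2, 1.8]
contact_force: [-0.6, 0.0, 0.2]
gripper_width: 0.0327
gripper_force: 0.0
time_s: 39.35
tcp_pos: [0.4833, -0.0398, 0.179]
eef_rot: [180.0, 0.1, 1.9]
contact_force: [2.3, 1.3, -0.5]
gripper_width: 0.0137
gripper_force: 49.8
time_s: 40.15
tcp_pos: [0.5258, -0.4196, 0.1775]
eef_rot: [180.0, -0.0, 1.9]
contact_force: [1.2, -0.1, -0.2]
gripper_width: 0.0133
gripper_force: 49.8
time_s: 40.75
tcp_pos: [0.5261, -0.4178, 0.0677]
eef_rot: [180.0, 0.0, -7.2]
contact_force: [0.7, -0.2, -0.0]
gripper_width: 0.0132
gripper_force: 49.8
```

```bash
python3 -m crank '[[[0,0,0],[0,0,1.5],1],[[0,0,0],[0,0,0],1],[[0,0,0],[0,0,0],0.42],[[0,0,0],[0,0,0],0.42],[[0,0,0],[0,0,-4],0.42],[[0,0,0],[0,0,-4],0.42],[[0,0,0],[-4,-2,-2],0.42],[[0,0,0],[-4,-2,-2],0.42]]' 30; python3 -m crank '[[[0,0,0],[0,0,0],1],[[0,0,0],[0,0,0],1],[[0,0,0],[0,0,0],1]]'; python3 -c "
from h import *
c=snap('wrist','bin2.png');print(r.get_state()['tcp_pos'])"
```

```text
time_s: 41.55
tcp_pos: [0.4516, -0.3678, 0.1735]
eef_rot: [180.0, -0.1, -7.2]
contact_force: [-0.4, 0.4, 1.5]
gripper_width: 0.0253
gripper_force: 0.0
time_s: 41.85
tcp_pos: [0.4522, -0.3681, 0.1724]
eef_rot: [180.0, -0.1, -7.2]
contact_force: [0.4, -1.0, -0.4]
gripper_width: 0.0069
gripper_force: 0.0
[ 0.45220115 -0.36817007  0.17183167]
```

View pics/bin2.png

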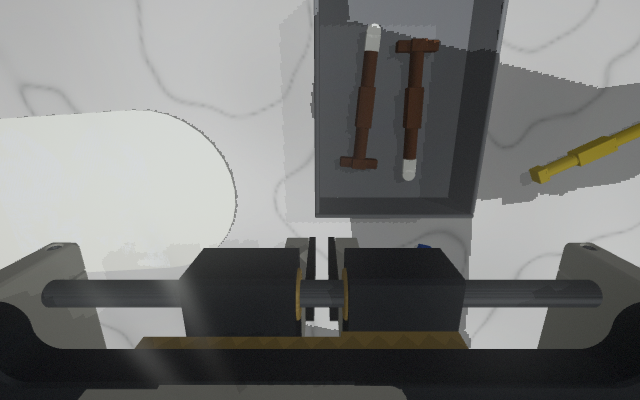

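Both T sticks lie in the bin, at about (365,100) and (413,105). I'll move in front of the drawer plate.

```bash
python3 -m crank '[[[0,0,0],[0,-4.47,-0.3],1],[[0,0,0],[0,-4.47,-0.3],1],[[0,0,0],[0,-4.47,-0.3],1],[[0,0,0],[0,-4.47,-0.3],1],[[0,0,0],[0,-4.47,-0.3],1],[[0,0,0],[0,-4.47,-0.3],1],[[0,0,0],[0,-4.47,-0.3],1],[[0,0,0],[0,-4.47,-0.3],1]]' 30; python3 -m crank '[[[0,0,0],[0,-4.47,0],1],[[0,0,0],[0,-4.47,0],1],[[0,0,8],[0,0,0],1],[[0,0,8],[0,0,0],1],[[0,0,8],[0,0,0],1],[[0,0,8],[0,0,0],1],[[0,0,8],[0,0,0],1],[[0,0,8],[0,0,0],1]]'; python3 -m crank '[[[0,0,8],[0,0,0],1],[[0,0,8],[0,0,0],1],[[0,0,8],[0,0,0],1],[[0,0,8],[0,0,0],1],[[0,0,0],[0,0,0],1],[[0,0,0],[0,0,0],1],[[0,0,0],[0,0,0],1]]'; python3 inclip.py; python3 - <<'E'
from h import *
s=r.get_state();print(s['tcp_pos'],s['eef_rot'],s['time_s'])
c=snap('wrist','pre.png');W=cloud(c)
m=(W[...,2]>.040)&(W[...,2]<.05)&(W[...,0]>.44)&(W[...,0]<.57)&(W[...,1]>.09)&(W[...,1]<.145)
P=W[m];print('plate',len(P),cv2.minAreaRect((P[:,:2]*1000).astype(np.float32)))
E
```

```text
time_s: 42.7
tcp_pos: [0.4972, -0.0112, 0.1955]
eef_rot: [180.0, 0.1, -7.2]
contact_force: [0.8, -0.5, 0.1]
gripper_width: 0.0006
gripper_force: 0.0
time_s: 43.5
tcp_pos: [0.5084, 0.0758, 0.195]
eef_rot: [179.9, 0.0, -55.6]
contact_force: [-0.2, 0.4, -0.2]
gripper_width: 0.0004
gripper_force: 0.0
time_s: 44.2
tcp_pos: [0.508, 0.0756, 0.1956]
eef_rot: [180.0, -0.0, -87.0]
contact_force: [-0.7, 0.2, 0.1]
gripper_width: 0.0007
gripper_force: 0.0
[0.50798458 0.07559864 0.19570151] [ 1.79972814e+02 -1.42478478e-02 -8.70834896e+01] 44.25
plate 772 ((505.6654052734375, 120.5899429321289), (88.87931823730469, 8.707292556762695), 2.649388551712036)
```

View pics/pre.png

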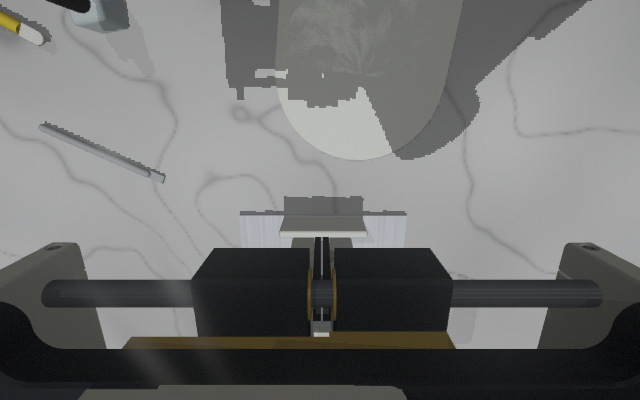

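```bash
python3 -m crank '[[[0,0,0],[0,0.2,4.5],1],[[0,0,0],[0,0,4.5],1],[[0,0,0],[0,0,3.5],1],[[0,0,0],[0,0,1.5],1],[[0,0,0],[-1,0,0],1],[[0,0,0],[-1,0,0],1],[[0,0,0],[-1,0,0],1]]' 30; python3 -m crank '[[[0,0,0],[-1.5,0,0],1],[[0,0,0],[-2,0,0],1],[[0,0,0],[-2,0,0],1],[[0,0,0],[-2,0,0],1],[[0,0,0],[-2,0,0],1],[[0,0,0],[-2,0,0],1],[[0,0,0],[-1.5,0,0],1]]';  python3 -m crank '[[[0,0,0],[-1.5,0,0],1],[[0,0,0],[-1,0,0],1],[[0,0,0],[-1,0,0],1],[[0,0,0],[0,0,0],1]]'
```

```text
time_s: 45.0
tcp_pos: [0.5053, 0.1069, 0.0573]
eef_rot: [-179.9, 0.0, -87.2]
contact_force: [3.3, -13.3, 4.1]
gripper_width: 0.0003
gripper_force: 5.2
time_s: 45.7
tcp_pos: [0.4983, 0.2374, 0.057]
eef_rot: [-179.9, 0.1, -87.2]
contact_force: [1.3, -3.5, 2.1]
gripper_width: 0.0
gripper_force: 1.5
time_s: 46.1
tcp_pos: [0.4964, 0.2716, 0.0558]
eef_rot: [-180.0, 0.0, -87.2]
contact_force: [0.4, -0.0, 0.3]
gripper_width: 0.0002
gripper_force: 0.0
```

```bash
python3 -m crank '[[[0,0,0],[-0.6,0,0],1],[[0,0,0],[-0.5,0,0],1],[[0,0,0],[0,0,0],1],[[0,0,0],[0,0,0],1]]';  python3 -m crank '[[[0,0,0],[-0.4,0,0],1],[[0,0,0],[-0.3,0,0],1],[[0,0,0],[0,0,0],1],[[0,0,0],[0,0,0],1]]'
```

```text
time_s: 46.5
tcp_pos: [0.4959, 0.2815, 0.0559]
eef_rot: [-180.0, 0.0, -87.2]
contact_force: [0.2, -0.3, -0.3]
gripper_width: 0.0003
gripper_force: 0.0
time_s: 46.9
tcp_pos: [0.4956, 0.286, 0.056]
eef_rot: [179.9, -0.2, -87.2]
contact_force: [5.0, -10.7, 2.6]
gripper_width: 0.0004
gripper_force: 5.5
```

```bash
python3 -m crank '[[[0,0,0],[-0.25,0,0],1],[[0,0,0],[0,0,0],1],[[0,0,0],[0,0,0],1],[[0,0,0],[0,0,0],1]]'; python3 -m crank '[[[0,0,0],[0.5,0,0],1],[[0,0,0],[3,0,0],1],[[0,0,0],[4,0,-2],1],[[0,0,0],[2,0,-4.5],1],[[0,0,0],[0,0,-4.5],1],[[0,0,0],[0,0,-3],1],[[0,0,0],[0,0,0],1],[[0,0,0],[0,0,0],1]]'; python3 - <<'E'
from h import *
np.set_printoptions(precision=1,suppress=True)
s=r.get_state();print(s['tcp_pos'],s['eef_rot'])
c=snap('top');W=cloud(c)
cv2.imwrite('pics/top9.png',cv2.resize(c['color'][150:310,80:480,::-1],None,fx=2,fy=2,interpolation=cv2.INTER_CUBIC))
m=(W[...,2]>.036)&(W[...,2]<.055)&(W[...,0]>.44)&(W[...,0]<.57)&(W[...,1]>.27)&(W[...,1]<.335)
P=W[m];print('plate',len(P),P.mean(0)*1000)
E
```

```text
time_s: 47.3
tcp_pos: [0.4955, 0.2862, 0.056]
eef_rot: [179.9, -0.4, -87.3]
contact_force: [9.8, -19.9, 4.7]
gripper_width: 0.0
gripper_force: 10.2
time_s: 48.1
tcp_pos: [0.5002, 0.1965, 0.1968]
eef_rot: [-179.9, 0.1, -87.2]
contact_force: [-0.6, 0.8, -1.0]
gripper_width: 0.0003
gripper_force: 0.0
[0.5 0.2 0.2] [-179.9    0.1  -87.2]
plate 12 [477.6 303.3  45.8]
```

View pics/top9.png

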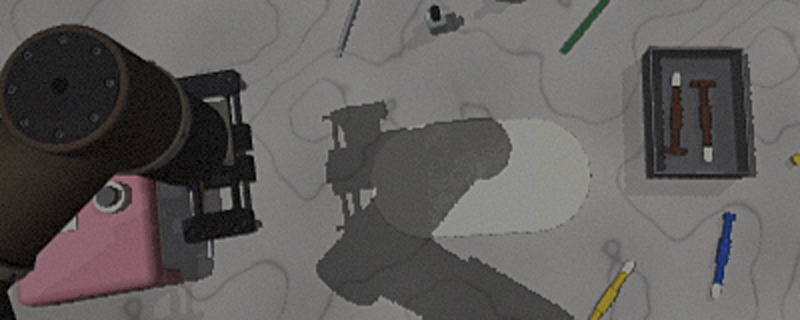

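The tray is empty, both rejects are in the bin and the drawer is home. Next is the button.

```bash
python3 -m crank '[[[0,0,0],[-3.82,-0.07,0],1],[[0,0,0],[-3.82,-0.07,0],1],[[0,0,0],[-3.82,-0.07,0],1],[[0,0,0],[-3.82,-0.07,0],1],[[0,0,0],[-3.82,-0.07,0],1],[[0,0,0],[0,0,0],1],[[0,0,0],[0,0,0],1],[[0,0,0],[0,0,0],1]]'; python3 -m crank '[[[0,0,0],[0,0,3.5],1],[[0,0,0],[0,0,1],1],[[0,0,0],[0,0,0],1],[[0,0,0],[0,0,0],1]]'; python3 -m crank '[[[0,0,0],[0,0,0.4],1],[[0,0,0],[0,0,0.4],1],[[0,0,0],[0,0,0],1],[[0,0,0],[0,0,0],1]]'
```

```text
time_s: 48.95
tcp_pos: [0.4937, 0.386, 0.1946]
eef_rot: [179.9, -0.1, -87.2]
contact_force: [0.1, 0.2, -0.2]
gripper_width: 0.0004
gripper_force: 0.0
time_s: 49.35
tcp_pos: [0.4947, 0.3865, 0.1517]
eef_rot: [-180.0, -0.0, -87.2]
contact_force: [0.9, 0.7, -0.5]
gripper_width: 0.0005
gripper_force: 0.0
time_s: 49.75
tcp_pos: [0.4947, 0.3872, 0.1437]
eef_rot: [-179.9, 0.0, -87.2]
contact_force: [0.4, -0.2, 3.0]
gripper_width: 0.0004
gripper_force: 1.1
```

```bash
python3 -m crank '[[[0,0,0],[0,0,0.3],1],[[0,0,0],[0,0,0.3],1],[[0,0,0],[0,0,0],1],[[0,0,0],[0,0,0],1]]'; python3 -m crank '[[[0,0,0],[0,0,0.2],1],[[0,0,0],[0,0,0],1],[[0,0,0],[0,0,0],1]]'
```

```text
time_s: 50.15
tcp_pos: [0.4948, 0.3872, 0.1391]
eef_rot: [-179.9, 0.1, -87.2]
contact_force: [-2.5, -1.4, 16.2]
gripper_width: 0.0003
gripper_force: 7.9
time_s: 50.45
tcp_pos: [0.4948, 0.3873, 0.1389]
eef_rot: [-179.8, 0.1, -87.1]
contact_force: [-8.2, -3.7, 28.8]
gripper_width: 0.0001
gripper_force: 13.8
```

```bash
python3 -m crank '[[[0,0,0],[0,0,-1],1],[[0,0,0],[0,0,-4],1],[[0,0,0],[0,0,-4.5],1],[[0,0,0],[0,0,-3],1],[[0,0,0],[-4.5,0,0],1],[[0,0,0],[-4.5,0,0],1],[[0,0,0],[-4.5,0,0],1],[[0,0,0],[-4.5,0,0],1]]'; python3 -m crank '[[[0,0,0],[0,0,0],1],[[0,0,0],[0,0,0],1],[[0,0,0],[0,0,0],1]]'; python3 - <<'E'
from h import *
c=snap('top');W=cloud(c)
cv2.imwrite('pics/top10.png',cv2.resize(c['color'][150:310,80:480,::-1],None,fx=2,fy=2,interpolation=cv2.INTER_CUBIC))
m=(W[...,2]>.036)&(W[...,2]<.055)&(W[...,0]>.44)&(W[...,0]<.57)&(W[...,1]>.27)&(W[...,1]<.325)
P=W[m];print('plate',len(P),P.mean(0)*1000)
E
```

```text
time_s: 51.25
tcp_pos: [0.4849, 0.5678, 0.2593]
eef_rot: [179.9, -0.0, -87.2]
contact_force: [1.2, -0.6, 0.7]
gripper_width: 0.0003
gripper_force: 0.0
time_s: 51.55
tcp_pos: [0.4853, 0.5659, 0.2592]
eef_rot: [179.9, -0.1, -87.2]
contact_force: [0.4, -0.7, 0.9]
gripper_width: 0.0002
gripper_force: 0.0
plate 119 [495.6445114  300.47366803  44.36771941]
```

View pics/top10.png

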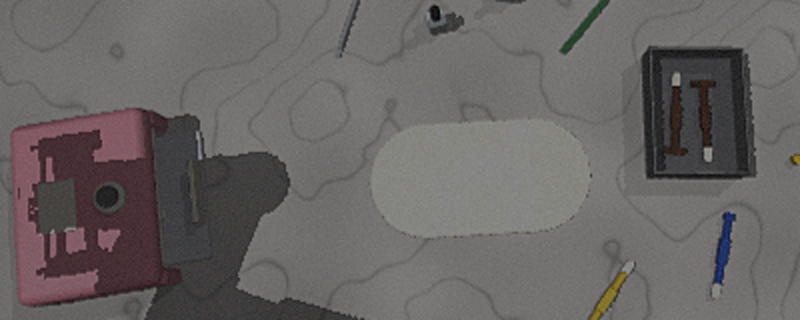

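The plate has moved 179.9 mm and is home, the tray is clear and both rejects are in the bin.

```bash
python3 -c "
from plant import r
print(r.close_job())"
```

```text
the job is handed in; nothing more can be done
None
```

The job is handed in with no verdict returned: three plain sticks are snapped into clips, both marked sticks are in the bin, the drawer is fully home, and the button was pressed to its stop and released; I last saw the clipped sticks before shutting the drawer.

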